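# Line up the sample bottles by shade

### The arm

A 6-joint arm with a two-finger parallel gripper is mounted at the origin on the work surface. World frame = base frame: x ahead of the robot, y to its left, z up, the work surface at z = 0. Lengths are in m, angles in rad, forces in N, time in s.
With the tool pointing down it reaches from about 0.35 to 0.85 m from the base axis. Payload 8.1 kg.
Tool frame: the origin (TCP) lies midway between the tips of the shut fingers; the grasp point (between the pads) lies 19 mm behind it (robot.tcp_to_grasp is the distance from the TCP to the grasp point, in m); z points along the fingers, y is the direction in which the jaws open and shut (so a half turn about z gives the same grasp; the last joint's range is limited). The gripper opens to 93 mm and grips with 3 to 60 N. Pads are 15 mm wide; open, the fingers measure 128 mm over their backs; the gripper's body (75 mm by 188 mm) begins 65 mm behind the grasp point.
Start: joints at [1.212, 0.13, 1.488, -0, 1.523, -0.085], TCP at [0.162, 0.578, 0.219] pointing down, gripper open.
Joint ranges: [-2.96, 2.96], [-0.89, 2.26], [0.02, 2.5], [-1.34, 4.48], [0, 2.73], [-2.66, 2.66]. Speed limits (rad/s): [2.39, 2.39, 2.79, 3.14, 3.14, 3.14].

### API

Orientations are given as a rotation vector (axis times angle).
In Python, from plant import robot gives the robot as it stands.
- The arm moves only by the tool send_rows, never from a script. Its argument "series" is a list of rows, each an object of numbers: "wx", "wy", "wz": the turn, a rotation vector about the world's x, y, z in rad; "dx", "dy", "dz": the shift along the world's x, y, z in cm; "fingers": the closure in counts, from 0 (fully open) to 255 (shut). In form: [{"wx": .., "wy": .., "wz": .., "dx": .., "dy": .., "dz": .., "fingers": ..}, ...]. A call has 1 to 20 rows; each row shifts and turns the pose as measured when the row begins; what a row does not reach is not made up. A row lasts 1/12 s, in which the tool goes at most 41.7 mm and 7.16 degrees, less where a joint would pass 70% of its speed; a pose out of reach is approached as far as the arm can. A call is refused whole if a number of a shift passes 4.17 or a number of a turn 0.125, either way. A call with a gripper value outside its range is refused whole. The fingers move at their own pace and stop on an object; "newtons" is the grip in N (left out, the last holds). Time passes only in rows, so rows that do not move let the fingers close. It gives the time, the measured TCP pose, the force and the opening at its end, in the units of the state.
- robot.read_state(): the state, without advancing time (a new reading comes with each control period).
- robot.read_camera(name): name is "scene" or "top" or "wrist"; returns the picture (400x640x3 uint8, red, green, blue); there is no depth.
- robot.camera_info(name): a dict with "intrinsics" (3x3 intrinsics, pixels), "extrinsics" (4x4, takes a point from world to camera coordinates); the wrist camera has in their place "tool_from_camera" (4x4, takes a point from camera to tool coordinates, whose origin is the TCP and whose axes are the flange's). Camera axes: x right, y up, looking along -z (the intrinsics and any distortion apply to the point x, -y, -z); pixel columns grow to the right and rows downward; lengths in m; the calibration is good to about 2 mm. A picture is of the moment at which its call begins: read the wrist's pose just before it. camera_info takes no time and is no camera call.
- robot.close_job(): hands the job in, once; it reports no verdict.
The state is a dict: "t": time; "q": joint angles; "dq": joint speeds; "joint_torque": joint torques, N m; "tool_pos": TCP position; "orientation": TCP orientation; "force": force on the tool from outside, world axes, zero at the start; "wrist_torque": the same for the moment, N m; "opening": finger opening in m.
Only numpy, scipy, OpenCV 4.12 (cv2) and the standard library are available. Lean on these libraries where they do the work, as an engineer would, in place of code of your own. Each camera call takes 0.05 s, during which the arm holds its last target.

### The job

Line up the four blue-capped sample bottles on the four round pads of the grey strip in order of shade: the darkest on the pad beside the green end bar, then each next paler one, the palest at the far end, each standing upright and centred on its own pad. Leave the orange-capped bottle where it stands, and do not knock any bottle over.

Things in the scene. Friction and masses are not known exactly. Their poses are not given: they have to be found in the camera images.
- navy: Darkest of the four blue-capped bottles: cap and label band navy, nearly black. White opaque plastic screw-cap bottle, round, 68 mm tall: body 34 mm diameter up to 48 mm, then a cap 30 mm in diameter from 52 to 68 mm. Origin at the centre of its underside, z up its axis. 50 to 100 g, stands loose and upright on the bench at the start.
- royal: Second darkest: cap and label band strong mid blue. White opaque plastic screw-cap bottle, round, 68 mm tall: body 34 mm diameter up to 48 mm, then a cap 30 mm in diameter from 52 to 68 mm. Origin at the centre of its underside, z up its axis. 50 to 100 g, stands loose and upright on the bench at the start.
- sky: Third: cap and label band light sky blue. White opaque plastic screw-cap bottle, round, 68 mm tall: body 34 mm diameter up to 48 mm, then a cap 30 mm in diameter from 52 to 68 mm. Origin at the centre of its underside, z up its axis. 50 to 100 g, stands loose and upright on the bench at the start.
- pale: Palest of the four: cap and label band very pale blue. White opaque plastic screw-cap bottle, round, 68 mm tall: body 34 mm diameter up to 48 mm, then a cap 30 mm in diameter from 52 to 68 mm. Origin at the centre of its underside, z up its axis. 50 to 100 g, stands loose and upright on the bench at the start.
- orange: Bottle of the same shape and size with an orange cap and band; it does not belong to the series and is not to be moved. It stands among the blue-capped ones, as does low loose clutter (a clear dish, a small pink-topped box, a yellow cap; none higher than 15 mm).
- pad_1: Flat round place mark, white disc with a dark rim, 52 mm diameter, nearest the strip's left (+y) end. Four such pads, 70 mm apart, lie in a row on a fixed grey strip (80 x 330 mm, 12 mm high) on the bench. Origin at the centre of the pad's underside; its top, on which a bottle stands, is 3 mm above that (15 mm above the bench). x runs across the strip, y along it (towards the left end). Fixed.
- pad_2: Flat round place mark, white disc with a dark rim, 52 mm diameter, second from the strip's left (+y) end. Four such pads, 70 mm apart, lie in a row on a fixed grey strip (80 x 330 mm, 12 mm high) on the bench. Origin at the centre of the pad's underside; its top, on which a bottle stands, is 3 mm above that (15 mm above the bench). x runs across the strip, y along it (towards the left end). Fixed.
- pad_3: Flat round place mark, white disc with a dark rim, 52 mm diameter, third from the strip's left (+y) end. Four such pads, 70 mm apart, lie in a row on a fixed grey strip (80 x 330 mm, 12 mm high) on the bench. Origin at the centre of the pad's underside; its top, on which a bottle stands, is 3 mm above that (15 mm above the bench). x runs across the strip, y along it (towards the left end). Fixed.
- pad_4: Flat round place mark, white disc with a dark rim, 52 mm diameter, nearest the strip's right (-y) end. Four such pads, 70 mm apart, lie in a row on a fixed grey strip (80 x 330 mm, 12 mm high) on the bench. Origin at the centre of the pad's underside; its top, on which a bottle stands, is 3 mm above that (15 mm above the bench). x runs across the strip, y along it (towards the left end). Fixed.
- end_green: Green bar lying across one end of the grey strip, 76 x 22 mm, 10 mm high, fixed, 45 mm from the centre of the end pad beside it (either pad_1 or pad_4, it varies); the bar at the other end is dark grey. Origin at the centre of its underside.
Things that resemble listed ones, but are neither listed nor needed, are in the scene too. What is shaped like the royal but turquoise is not meant. There is more than one size of the navy; the one meant has the size given above.

How it is judged:
At the end, for the whole second after the job is handed in: From the pad beside the green bar on: navy, royal, sky, pale, each within 10 mm of its pad centre, resting on the pad (0 to 8 mm above its origin), tilted under 0.1 rad, at rest; the orange-capped bottle is upright (under 0.1 rad), within 20 mm of its start (((horizontal distance between end_green and pad_1 below 0.1 m and horizontal distance between navy and pad_1 below 0.01 m and z of navy in the frame of pad_1 between 0 and 0.008 m and horizontal distance between royal and pad_2 below 0.01 m and z of royal in the frame of pad_2 between 0 and 0.008 m and horizontal distance between sky and pad_3 below 0.01 m and z of sky in the frame of pad_3 between 0 and 0.008 m and horizontal distance between pale and pad_4 below 0.01 m and z of pale in the frame of pad_4 between 0 and 0.008 m) or (horizontal distance between end_green and pad_4 below 0.1 m and horizontal distance between navy and pad_4 below 0.01 m and z of navy in the frame of pad_4 between 0 and 0.008 m and horizontal distance between royal and pad_3 below 0.01 m and z of royal in the frame of pad_3 between 0 and 0.008 m and horizontal distance between sky and pad_2 below 0.01 m and z of sky in the frame of pad_2 between 0 and 0.008 m and horizontal distance between pale and pad_1 below 0.01 m and z of pale in the frame of pad_1 between 0 and 0.008 m)) and angle between each of navy, royal, sky, pale, orange's own z axis and vertical below 0.1 rad and linear speed of each of navy, royal, sky, pale below 0.02 m/s and distance of orange from where it was at the start of the episode below 0.02 m); the robot touches nothing.
It fails at once if a bottle is knocked over (tilted more than 0.8 rad) (angle between any of navy, royal, sky, pale, orange's own z axis and vertical above 0.8 rad).
It fails at once if the orange-capped bottle is moved more than 20 mm (distance of orange from where it was at the start of the episode above 0.02 m).
It also fails if it takes over 96 s, if anything falls off the work surface, if the arm or the gripper's body presses on something with over 40 N, if the wrist force passes 120 N, or if a joint passes its speed limit or range.

## Working session

There is one attempt and no reset: what is moved stays moved. The work goes in short steps, Python scripts to look and compute and a tool call to move; the robot and the scene stay as the last step left them, time stands still between calls to the robot, and variables do not carry over. Pictures are saved under pics/ and viewed, and the job is handed in when it is done.

Besides the shell and the picture viewer there is one more tool, called after "Call:" by a JSON object that holds its "op" and its "data". send_rows: Moves the arm, as the interface text tells. Its arguments: {"type":"object","properties":{"series":{"type":"array","items":{"type":"object","properties":{"wx":{"type":"number"},"wy":{"type":"number"},"wz":{"type":"number"},"dx":{"type":"number"},"dy":{"type":"number"},"dz":{"type":"number"},"fingers":{"type":"number"}}}},"newtons":{"type":"number"}},"required":["series"]}

```bash
ls; mkdir -p pics; python3 - <<'E'
from plant import robot
import cv2
for n in ["top","scene"]:
    im=robot.read_camera(n); cv2.imwrite(f"pics/{n}0.png",im[:,:,::-1])
    i=robot.camera_info(n); print(n,i)
print(robot.camera_info("wrist"));print(robot.read_state())
E
```

```text
pics
top {'intrinsics': array([[461.95644551,   0.        , 318.25432171],
       [  0.        , 461.95644551, 205.44290947],
       [  0.        ,   0.        ,   1.        ]]), 'extrinsics': array([[ 0.01544476, -0.99965305, -0.02133627,  0.00462747],
       [ 0.98937875,  0.01219443,  0.14484817, -0.56350652],
       [-0.14453773, -0.0233468 ,  0.98922382, -1.10384881],
       [ 0.        ,  0.        ,  0.        ,  1.        ]])}
scene {'intrinsics': array([[425.13327998,   0.        , 323.83664083],
       [  0.        , 425.13327998, 196.65354001],
       [  0.        ,   0.        ,   1.        ]]), 'extrinsics': array([[ 0.83018225,  0.55741947,  0.00899777, -0.42979078],
       [-0.35411888,  0.51479746,  0.78075822,  0.16279189],
       [ 0.43057781, -0.6513579 ,  0.62476847, -1.3053266 ],
       [ 0.        ,  0.        ,  0.        ,  1.        ]])}
{'intrinsics': array([[326.8553037 ,   0.        , 320.63726533],
       [  0.        , 326.8553037 , 198.48337572],
       [  0.        ,   0.        ,   1.        ]]), 'tool_from_camera': array([[ 1.10924828e-03,  9.6690701
[... 280 characters left out ...]
        1.00000000e+00]])}
{'t': 0.1, 'q': array([ 1.21158475e+00,  1.31081714e-01,  1.48914784e+00, -4.48993035e-05,
        1.52302429e+00, -8.54153281e-02]), 'dq': array([-4.52064203e-04,  8.43599994e-04, -7.94777802e-04,  1.36781282e-03,
        7.54596053e-05, -2.82924202e-04]), 'joint_torque': array([ 9.08987113e-04, -5.61339390e+01, -4.93097699e+01,  7.70687638e-02,
        2.89479975e-02, -3.33123728e-05]), 'tool_pos': array([0.16205524, 0.57716673, 0.21770709]), 'orientation': array([-4.28688490e-01, -3.11188008e+00,  2.56043911e-03]), 'force': array([-0.05572656,  0.72840023,  0.21857705]), 'wrist_torque': array([0.00032724, 0.00856406, 0.00433114]), 'opening': 0.09285083923784908}
```

View pics/top0.png

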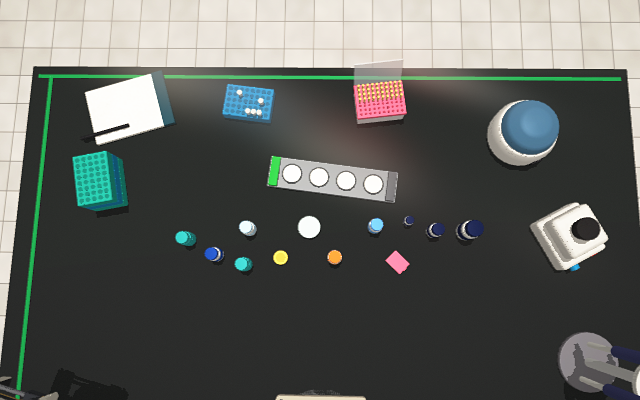

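View pics/scene0.png

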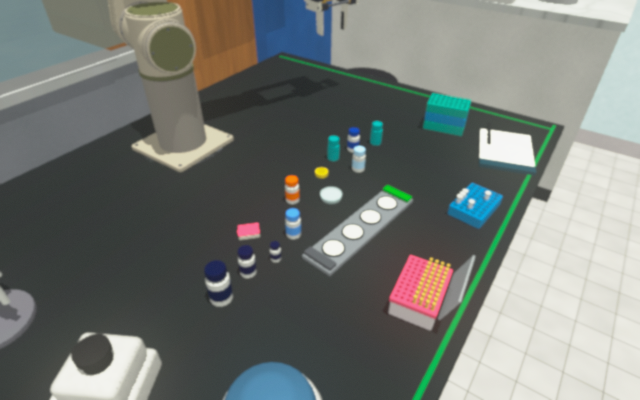

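```bash
cat > h.py <<'E'
import numpy as np, cv2
from plant import robot
from scipy.spatial.transform import Rotation as R
def pix2world(cam,u,v,z,state=None):
    i=robot.camera_info(cam);K=np.array(i["intrinsics"])
    d=np.linalg.inv(K)@[u,v,1]; d=np.array([d[0],-d[1],-d[2]])
    if cam=="wrist":
        T=np.array(i["tool_from_camera"]); M=np.eye(4)
        M[:3,:3]=R.from_rotvec(state["orientation"]).as_matrix(); M[:3,3]=state["tool_pos"]; C=M@T
    else: C=np.linalg.inv(np.array(i["extrinsics"]))
    o=C[:3,3]; w=C[:3,:3]@d
    return o+w*(z-o[2])/w[2]
E
python3 - <<'E'
import cv2
a=cv2.imread("pics/top0.png")
cv2.imwrite("pics/c1.png",cv2.resize(a[150:280,160:290],None,fx=6,fy=4.6,interpolation=cv2.INTER_CUBIC)[:600])
cv2.imwrite("pics/c1.png",cv2.resize(a[215:280,165:295],None,fx=6,fy=6,interpolation=cv2.INTER_CUBIC))
cv2.imwrite("pics/c2.png",cv2.resize(a[145:205,265:400],None,fx=5.9,fy=5.9,interpolation=cv2.INTER_CUBIC))
cv2.imwrite("pics/c3.png",cv2.resize(a[205:275,360:490],None,fx=6,fy=6,interpolation=cv2.INTER_CUBIC))
E
```

```text
(no output)
```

View pics/c1.png

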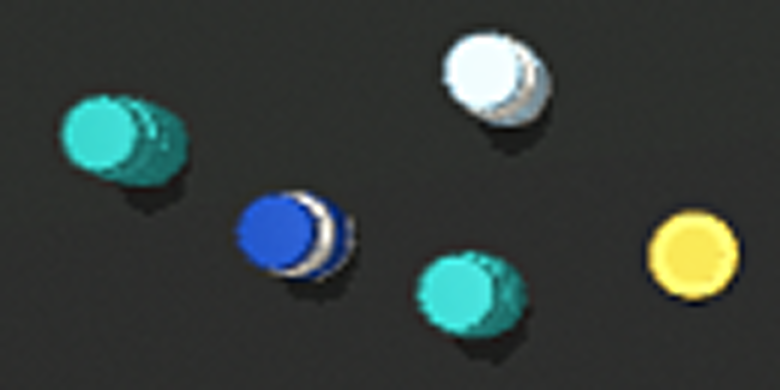

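View pics/c2.png

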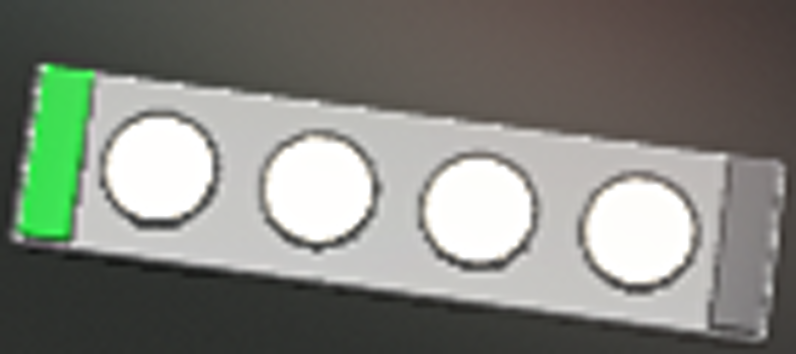

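View pics/c3.png

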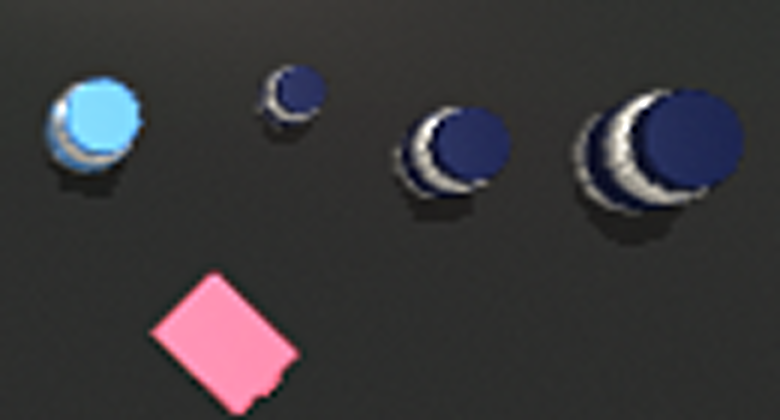

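```bash
python3 - <<'E'
from h import *
a=cv2.imread("pics/top0.png")
def refine(u,v,tol=45,r=11):
    big=4
    c=a[int(v)-r:int(v)+r+1,int(u)-r:int(u)+r+1].astype(np.float32)
    u0,v0=int(u)-r,int(v)-r
    c=cv2.resize(c,None,fx=big,fy=big,interpolation=cv2.INTER_CUBIC)
    y,x=int((v-v0+.5)*big),int((u-u0+.5)*big)
    ref=np.median(c[y-6:y+7,x-6:x+7].reshape(-1,3),0)
    m=(np.linalg.norm(c-ref,axis=2)<tol).astype(np.uint8)
    m=cv2.morphologyEx(m,cv2.MORPH_OPEN,cv2.getStructuringElement(cv2.MORPH_ELLIPSE,(13,13)))
    n,l,s,ce=cv2.connectedComponentsWithStats(m); k=l[y,x]
    return (ce[k]+.5)/big-.5+[u0,v0], s[k,2:4]/big
for n,u,v,z,t in [("royal",210.9,253.3,.068,70),("pale",245.1,226.4,.068,25),("sky",376.4,223.7,.068,40),("navy",438.1,228.7,.068,40),("orange",334,257,.068,60),
  ("smallnavy",409.5,219.5,.045,40),("teal1",181,236.5,.068,40),("teal2",241,263.6,.068,40)]:
    p,s=refine(u,v,t); print(n,p.round(1),s,pix2world("top",*p,z).round(4))
for k,(x,y) in enumerate([(159,168),(319,190),(478,211),(638,231)]):
    p,s=refine(265+x/5.9-.4,145+y/5.9-.4,80,r=14); print("pad",k+1,p.round(1),s,pix2world("top",*p,.015).round(4))
for n,u,v,z in [("yellow",280,257,.01),("dish",309,227,.01),("pink",397,262,.015),("bignavy",474,228,.09)]: print(n,pix2world("top",u,v,z).round(3))
E
```

```text
royal [210.4 253.1] [12.25 12.5 ] [0.441  0.2685 0.068 ]
pale [245.1 226.4] [10.75 11.  ] [0.5063 0.1874 0.068 ]
sky [376.7 223.9] [11.25 11.25] [ 0.5164 -0.1291  0.068 ]
navy [438.7 228.4] [12.5  12.75] [ 0.5076 -0.2769  0.068 ]
orange [334.4 256.5] [12.  12.5] [ 0.4371 -0.0284  0.068 ]
smallnavy [410.2 219.3] [7.75 8.  ] [ 0.5312 -0.2133  0.045 ]
teal1 [181.2 236.8] [11.5 11.5] [0.4789 0.3412 0.068 ]
teal2 [240.7 263.4] [11.25 12.  ] [0.4175 0.1946 0.068 ]
pad 1 [291.5 173.1] [17.5 16.5] [0.6503 0.083  0.015 ]
pad 2 [318.5 176.6] [17.5 17.5] [0.6418 0.0136 0.015 ]
pad 3 [345.6 180.1] [17.5  16.75] [ 0.6334 -0.0557  0.015 ]
pad 4 [372.8 183.7] [17.75 17.25] [ 0.6248 -0.1251  0.015 ]
yellow [0.436 0.107 0.01 ]
dish [0.513 0.036 0.01 ]
pink [ 0.428 -0.185  0.015]
bignavy [ 0.507 -0.354  0.09 ]
```

Call:
{"op": "send_rows", "data": {"newtons": 20, "series": [{"dx": 2.3, "dy": -2.5, "wz": -0.12, "fingers": 70}, {"dx": 2.3, "dy": -2.5, "wz": -0.12, "fingers": 70}, {"dx": 2.3, "dy": -2.5, "wz": -0.12, "fingers": 70}, {"dx": 2.3, "dy": -2.5, "wz": -0.12, "fingers": 70}, {"dx": 2.3, "dy": -2.5, "wz": -0.12, "fingers": 70}, {"dx": 2.3, "dy": -2.5, "wz": -0.12, "fingers": 70}, {"dx": 2.3, "dy": -2.5, "wz": -0.12, "fingers": 70}, {"dx": 2.3, "dy": -2.5, "wz": -0.12, "fingers": 70}, {"dx": 2.3, "dy": -2.5, "wz": -0.12, "fingers": 70}, {"dx": 2.3, "dy": -2.5, "wz": -0.12, "fingers": 70}, {"dx": 2.0, "dy": -2.5, "wz": -0.08, "fingers": 70}, {"dx": 2.0, "dy": -2.5, "fingers": 70}, {"fingers": 70}]}}

```text
schema error: expected keys wx, wy, wz, dx, dy, dz, fingers
```

Call:
{"op": "send_rows", "data": {"newtons": 20, "series": [{"wx": 0, "wy": 0, "wz": -0.12, "dx": 2.3, "dy": -2.5, "dz": 0, "fingers": 70}, {"wx": 0, "wy": 0, "wz": -0.12, "dx": 2.3, "dy": -2.5, "dz": 0, "fingers": 70}, {"wx": 0, "wy": 0, "wz": -0.12, "dx": 2.3, "dy": -2.5, "dz": 0, "fingers": 70}, {"wx": 0, "wy": 0, "wz": -0.12, "dx": 2.3, "dy": -2.5, "dz": 0, "fingers": 70}, {"wx": 0, "wy": 0, "wz": -0.12, "dx": 2.3, "dy": -2.5, "dz": 0, "fingers": 70}, {"wx": 0, "wy": 0, "wz": -0.12, "dx": 2.3, "dy": -2.5, "dz": 0, "fingers": 70}, {"wx": 0, "wy": 0, "wz": -0.12, "dx": 2.3, "dy": -2.5, "dz": 0, "fingers": 70}, {"wx": 0, "wy": 0, "wz": -0.12, "dx": 2.3, "dy": -2.5, "dz": 0, "fingers": 70}, {"wx": 0, "wy": 0, "wz": -0.12, "dx": 2.3, "dy": -2.5, "dz": 0, "fingers": 70}, {"wx": 0, "wy": 0, "wz": -0.12, "dx": 2.3, "dy": -2.5, "dz": 0, "fingers": 70}, {"wx": 0, "wy": 0, "wz": -0.08, "dx": 2.3, "dy": -2.5, "dz": 0, "fingers": 70}, {"wx": 0, "wy": 0, "wz": 0, "dx": 2.0, "dy": -2.5, "dz": 0, "fingers": 70}, {"wx": 0, "wy": 0, "wz": 0, "dx": 0, "dy": 0, "dz": 0, "fingers": 70}]}}

```text
t: 1.18
tool_pos: [0.4391, 0.2597, 0.2106]
orientation: [-2.259, -2.176, 0.013]
force: [-0.2, 1.4, -0.6]
opening: 0.0675
```

```bash
cat >> h.py <<'E'
def st():
    s=robot.read_state(); m=R.from_rotvec(s["orientation"]).as_matrix()
    print("t",round(s["t"],2),"tcp",(s["tool_pos"]*100).round(2),"cm; jawdir",m[:,1].round(3),"z",m[:,2].round(3),"open",round(s["opening"]*1000,1),"F",s["force"].round(1),"q",s["q"].round(2))
    return s
P=dict(royal=(.441,.2685),pale=(.5063,.1874),sky=(.5164,-.1291),navy=(.5076,-.2769),pad1=(.6503,.083),pad2=(.6418,.0136),pad3=(.6334,-.0557),pad4=(.6248,-.1251))
def to(n,z):
    s=st(); print(n,"delta cm",(np.array([*P[n],z])*100-s["tool_pos"]*100).round(2))
E
python3 -c "
from h import *
to('royal',.017)
im=robot.read_camera('wrist'); cv2.imwrite('pics/w1.png',im[:,:,::-1])"
```

```text
t 1.18 tcp [43.91 25.97 21.06] cm; jawdir [ 0.999 -0.037 -0.009] z [-0.01  -0.002 -1.   ] open 67.5 F [-0.2  1.4 -0.6] q [ 0.43 -0.1   1.74  0.    1.52  0.47]
royal delta cm [  0.19   0.88 -19.36]
```

View pics/w1.png

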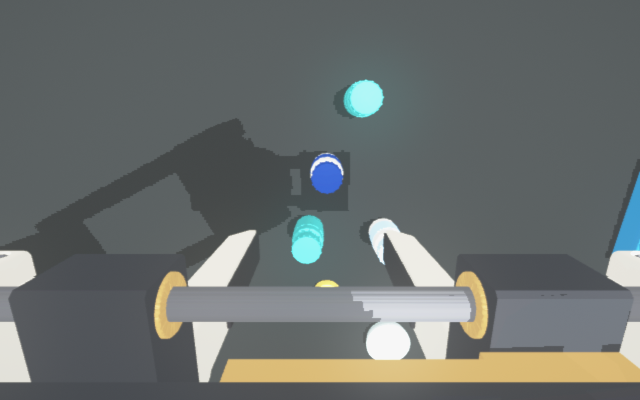

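```bash
python3 -c "
from h import *
s=robot.read_state()
for n,u,v in [('royal',327,175),('teal1',363,98),('teal2',307,248)]: print(n,pix2world('wrist',u,v,.068,s).round(4))"
```

```text
royal [0.4426 0.2732 0.068 ]
teal1 [0.4772 0.3426 0.068 ]
teal2 [0.4199 0.1984 0.068 ]
```

Call:
{"op": "send_rows", "data": {"series": [{"wx": 0, "wy": 0, "wz": 0, "dx": 0.2, "dy": 0.5, "dz": -2.5, "fingers": 70}, {"wx": 0, "wy": 0, "wz": 0, "dx": 0, "dy": 0.5, "dz": -2.5, "fingers": 70}, {"wx": 0, "wy": 0, "wz": 0, "dx": 0, "dy": 0, "dz": -2.5, "fingers": 70}, {"wx": 0, "wy": 0, "wz": 0, "dx": 0, "dy": 0, "dz": -2.5, "fingers": 70}, {"wx": 0, "wy": 0, "wz": 0, "dx": 0, "dy": 0, "dz": -1, "fingers": 70}, {"wx": 0, "wy": 0, "wz": 0, "dx": 0, "dy": 0, "dz": 0, "fingers": 70}]}}

```text
t: 1.73
tool_pos: [0.4372, 0.2753, 0.0976]
orientation: [-2.254, -2.176, 0.008]
force: [0.6, -0.5, 0.1]
opening: 0.0674
```

```bash
python3 -c "
from h import *
to('royal',.017)
im=robot.read_camera('wrist'); cv2.imwrite('pics/w2.png',im[:,:,::-1])"
```

```text
t 1.73 tcp [43.72 27.53  9.76] cm; jawdir [ 0.999 -0.035 -0.01 ] z [-0.01   0.003 -1.   ] open 67.4 F [ 0.6 -0.5  0.1] q [0.46 0.   1.85 0.01 1.3  0.49]
royal delta cm [ 0.38 -0.68 -8.06]
```

View pics/w2.png

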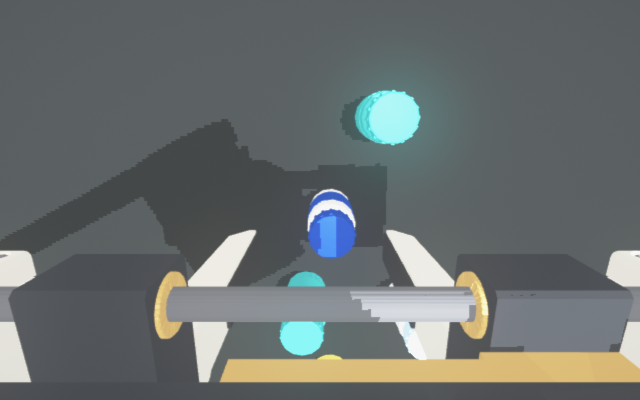

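```bash
python3 -c "
from h import *
s=robot.read_state()
for n,u,v in [('royal',332,232),('teal1',389,117)]: print(n,pix2world('wrist',u,v,.068,s).round(4))"
```

```text
royal [0.444  0.2716 0.068 ]
teal1 [0.479  0.3418 0.068 ]
```

Call:
{"op": "send_rows", "data": {"series": [{"wx": 0, "wy": 0, "wz": 0, "dx": 0.3, "dy": -0.5, "dz": -1, "fingers": 70}, {"wx": 0, "wy": 0, "wz": 0, "dx": 0, "dy": 0, "dz": 0, "fingers": 70}]}}

```text
t: 1.95
tool_pos: [0.441, 0.2716, 0.0901]
orientation: [-2.252, -2.179, 0.004]
force: [-1.2, 0.1, 0.4]
opening: 0.0671
```

```bash
python3 -c "
from h import *
to('royal',.017)"
```

```text
t 1.95 tcp [44.1  27.16  9.01] cm; jawdir [ 0.999 -0.033 -0.007] z [-0.007  0.004 -1.   ] open 67.1 F [-1.2  0.1  0.4] q [0.45 0.01 1.85 0.01 1.28 0.48]
royal delta cm [-0.   -0.31 -7.31]
```

Call:
{"op": "send_rows", "data": {"series": [{"wx": 0, "wy": 0, "wz": 0, "dx": 0.1, "dy": -0.1, "dz": -1.5, "fingers": 70}, {"wx": 0, "wy": 0, "wz": 0, "dx": 0, "dy": 0, "dz": -1.5, "fingers": 70}, {"wx": 0, "wy": 0, "wz": 0, "dx": 0, "dy": 0, "dz": -1.5, "fingers": 70}, {"wx": 0, "wy": 0, "wz": 0, "dx": 0, "dy": 0, "dz": -1.5, "fingers": 70}, {"wx": 0, "wy": 0, "wz": 0, "dx": 0, "dy": 0, "dz": 0, "fingers": 70}]}}

```text
t: 2.37
tool_pos: [0.4486, 0.273, 0.0364]
orientation: [-2.256, -2.181, -0.018]
force: [-0.6, -0.7, -0.8]
opening: 0.0673
```

```bash
python3 -c "
from h import *
to('royal',.017)"
```

```text
t 2.37 tcp [44.86 27.3   3.64] cm; jawdir [ 0.999 -0.034  0.006] z [ 0.006  0.011 -1.   ] open 67.3 F [-0.6 -0.7 -0.8] q [0.44 0.09 1.88 0.01 1.16 0.47]
royal delta cm [-0.76 -0.45 -1.94]
```

Call:
{"op": "send_rows", "data": {"series": [{"wx": 0, "wy": 0, "wz": 0, "dx": -0.6, "dy": -0.3, "dz": -0.8, "fingers": 70}, {"wx": 0, "wy": 0, "wz": 0, "dx": 0, "dy": 0, "dz": -0.7, "fingers": 70}, {"wx": 0, "wy": 0, "wz": 0, "dx": 0, "dy": 0, "dz": 0, "fingers": 70}]}}

```text
t: 2.62
tool_pos: [0.4445, 0.2707, 0.0239]
orientation: [-2.258, -2.181, -0.026]
force: [-0.1, -0.4, -0.7]
opening: 0.0677
```

```bash
python3 -c "
from h import *
to('royal',.017)"
```

```text
t 2.62 tcp [44.45 27.07  2.39] cm; jawdir [ 0.999 -0.034  0.01 ] z [ 0.01   0.013 -1.   ] open 67.7 F [-0.1 -0.4 -0.7] q [0.44 0.09 1.91 0.01 1.13 0.47]
royal delta cm [-0.35 -0.22 -0.69]
```

Call:
{"op": "send_rows", "data": {"series": [{"wx": -0.013, "wy": 0.01, "wz": 0, "dx": -0.1, "dy": -0.1, "dz": -0.6, "fingers": 70}, {"wx": 0, "wy": 0, "wz": 0, "dx": 0, "dy": 0, "dz": 0, "fingers": 70}, {"wx": 0, "wy": 0, "wz": 0, "dx": 0, "dy": 0, "dz": 0, "fingers": 150}, {"wx": 0, "wy": 0, "wz": 0, "dx": 0, "dy": 0, "dz": 0, "fingers": 200}, {"wx": 0, "wy": 0, "wz": 0, "dx": 0, "dy": 0, "dz": 0, "fingers": 220}, {"wx": 0, "wy": 0, "wz": 0, "dx": 0, "dy": 0, "dz": 0, "fingers": 220}, {"wx": 0, "wy": 0, "wz": 0, "dx": 0, "dy": 0, "dz": 0, "fingers": 220}]}}

```text
t: 3.2
tool_pos: [0.4454, 0.2706, 0.0201]
orientation: [2.258, 2.182, 0.004]
force: [-0.5, -0.8, 0.0]
opening: 0.0388
```

```bash
python3 -c "
from h import *
to('royal',.017)"
```

```text
t 3.2 tcp [44.54 27.06  2.01] cm; jawdir [ 0.999 -0.034  0.003] z [ 0.003  0.    -1.   ] open 38.8 F [-0.5 -0.8  0. ] q [ 0.45  0.11  1.89 -0.    1.14  0.48]
royal delta cm [-0.44 -0.21 -0.31]
```

Call:
{"op": "send_rows", "data": {"series": [{"wx": 0, "wy": 0, "wz": 0, "dx": 0, "dy": 0, "dz": 0, "fingers": 220}, {"wx": 0, "wy": 0, "wz": 0, "dx": 0, "dy": 0, "dz": 0, "fingers": 220}, {"wx": 0, "wy": 0, "wz": 0, "dx": 0, "dy": 0, "dz": 0, "fingers": 220}, {"wx": 0, "wy": 0, "wz": 0, "dx": 0, "dy": 0, "dz": 0, "fingers": 220}]}}

```text
t: 3.53
tool_pos: [0.4454, 0.2706, 0.0202]
orientation: [2.258, 2.182, 0.004]
force: [-0.4, 0.1, -0.3]
opening: 0.0336
```

```bash
python3 -c "
from h import *
to('royal',.017)"
```

```text
t 3.53 tcp [44.54 27.06  2.02] cm; jawdir [ 0.999 -0.034  0.003] z [ 0.003  0.    -1.   ] open 33.6 F [-0.4  0.1 -0.3] q [ 0.45  0.11  1.89 -0.    1.14  0.48]
royal delta cm [-0.44 -0.21 -0.32]
```

Call:
{"op": "send_rows", "data": {"series": [{"wx": 0, "wy": 0, "wz": 0, "dx": 0, "dy": 0, "dz": 1, "fingers": 220}, {"wx": 0, "wy": 0, "wz": 0, "dx": 0, "dy": 0, "dz": 2, "fingers": 220}, {"wx": 0, "wy": 0, "wz": 0, "dx": 0, "dy": 0, "dz": 3, "fingers": 220}, {"wx": 0, "wy": 0, "wz": 0, "dx": 0, "dy": 0, "dz": 3, "fingers": 220}, {"wx": 0, "wy": 0, "wz": 0, "dx": 0, "dy": 0, "dz": 3, "fingers": 220}, {"wx": 0, "wy": 0, "wz": 0, "dx": 1, "dy": -1.3, "dz": 1.5, "fingers": 220}, {"wx": 0, "wy": 0, "wz": 0, "dx": 2, "dy": -2.6, "dz": 0, "fingers": 220}, {"wx": 0, "wy": 0, "wz": 0, "dx": 2, "dy": -2.6, "dz": 0, "fingers": 220}, {"wx": 0, "wy": 0, "wz": 0, "dx": 2, "dy": -2.6, "dz": 0, "fingers": 220}, {"wx": 0, "wy": 0, "wz": 0, "dx": 2, "dy": -2.6, "dz": 0, "fingers": 220}, {"wx": 0, "wy": 0, "wz": 0, "dx": 2, "dy": -2.6, "dz": 0, "fingers": 220}, {"wx": 0, "wy": 0, "wz": 0, "dx": 2, "dy": -2.6, "dz": 0, "fingers": 220}, {"wx": 0, "wy": 0, "wz": 0, "dx": 2, "dy": -2.6, "dz": 0, "fingers": 220}, {"wx": 0, "wy": 0, "wz": 0, "dx": 2, "dy": -2.6, "dz": 0, "fingers": 220}, {"wx": 0, "wy": 0, "wz": 0, "dx": 1.5, "dy": -2, "dz": 0, "fingers": 220}, {"wx": 0, "wy": 0, "wz": 0, "dx": 0.7, "dy": -0.8, "dz": 0, "fingers": 220}, {"wx": 0, "wy": 0, "wz": 0, "dx": 0, "dy": 0, "dz": 0, "fingers": 220}, {"wx": 0, "wy": 0, "wz": 0, "dx": 0, "dy": 0, "dz": 0, "fingers": 220}]}}

```text
t: 5.03
tool_pos: [0.6414, 0.0079, 0.1761]
orientation: [2.25, 2.183, 0.012]
force: [-0.5, 0.4, -0.8]
opening: 0.0335
```

```bash
python3 -c "
from h import *
to('pad2',.036)
im=robot.read_camera('wrist'); cv2.imwrite('pics/w3.png',im[:,:,::-1])"
```

```text
t 5.03 tcp [64.14  0.79 17.61] cm; jawdir [ 0.999 -0.03   0.01 ] z [ 0.01   0.001 -1.   ] open 33.5 F [-0.5  0.4 -0.8] q [-0.07  0.25  1.43  0.    1.45 -0.04]
pad2 delta cm [  0.04   0.57 -14.01]
```

View pics/w3.png

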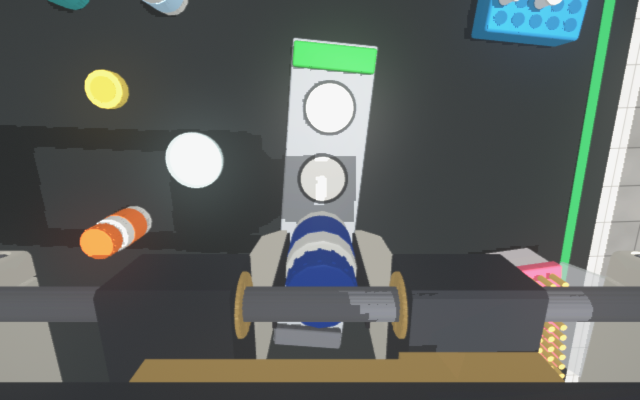

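```bash
python3 -c "
from h import *
s=robot.read_state()
for n,u,v in [('pad1',329.5,107.5),('pad2',323,178.5)]: print(n,pix2world('wrist',u,v,.015,s).round(4))
for n,u,v in [('orange',98,242)]: print(n,pix2world('wrist',u,v,.068,s).round(4))"
```

```text
pad1 [0.6535 0.0828 0.015 ]
pad2 [0.6454 0.0132 0.015 ]
orange [ 0.4422 -0.0277  0.068 ]
```

```bash
cat >> h.py <<'E'
P={k:(v[0]+.003,v[1]+.0005) for k,v in P.items()}
E
python3 -c "
from h import *
to('pad2',.036)"
```

```text
t 5.08 tcp [64.13  0.83 17.62] cm; jawdir [ 1.   -0.03  0.01] z [ 0.011  0.    -1.   ] open 33.5 F [ 0.   0.4 -1.1] q [-0.07  0.25  1.43  0.    1.45 -0.04]
pad2 delta cm [  0.35   0.58 -14.02]
```

Call:
{"op": "send_rows", "data": {"series": [{"wx": 0, "wy": 0.01, "wz": 0, "dx": 0.3, "dy": 0.5, "dz": -1.5, "fingers": 220}, {"wx": 0, "wy": 0, "wz": 0, "dx": 0, "dy": 0, "dz": -2, "fingers": 220}, {"wx": 0, "wy": 0, "wz": 0, "dx": 0, "dy": 0, "dz": -2, "fingers": 220}, {"wx": 0, "wy": 0, "wz": 0, "dx": 0, "dy": 0, "dz": -2, "fingers": 220}, {"wx": 0, "wy": 0, "wz": 0, "dx": 0, "dy": 0, "dz": -1.5, "fingers": 220}, {"wx": 0, "wy": 0, "wz": 0, "dx": 0, "dy": 0, "dz": -1, "fingers": 220}, {"wx": 0, "wy": 0, "wz": 0, "dx": 0, "dy": 0, "dz": 0, "fingers": 220}]}}

```text
t: 5.67
tool_pos: [0.6402, 0.0255, 0.0768]
orientation: [2.242, 2.2, 0.007]
force: [0.4, 1.1, -1.0]
opening: 0.0335
```

```bash
python3 -c "
from h import *
to('pad2',.036)"
```

```text
t 5.67 tcp [64.02  2.55  7.68] cm; jawdir [ 1.    -0.019  0.003] z [ 0.003  0.003 -1.   ] open 33.5 F [ 0.4  1.1 -1. ] q [-0.04  0.34  1.51  0.    1.29 -0.02]
pad2 delta cm [ 0.46 -1.14 -4.08]
```

Call:
{"op": "send_rows", "data": {"series": [{"wx": 0, "wy": 0, "wz": 0, "dx": 0.3, "dy": -0.8, "dz": -0.5, "fingers": 220}, {"wx": 0, "wy": 0, "wz": 0, "dx": 0, "dy": 0, "dz": -1, "fingers": 220}, {"wx": 0, "wy": 0, "wz": 0, "dx": 0, "dy": 0, "dz": -0.7, "fingers": 220}, {"wx": 0, "wy": 0, "wz": 0, "dx": 0, "dy": 0, "dz": 0, "fingers": 220}, {"wx": 0, "wy": 0, "wz": 0, "dx": 0, "dy": 0, "dz": 0, "fingers": 220}]}}

```text
t: 6.08
tool_pos: [0.6444, 0.0189, 0.0561]
orientation: [2.237, 2.202, 0.011]
force: [-0.4, 0.6, -0.1]
opening: 0.0335
```

```bash
python3 -c "
from h import *
to('pad2',.036)"
```

```text
t 6.08 tcp [64.44  1.89  5.61] cm; jawdir [ 1.    -0.016  0.007] z [ 0.007  0.003 -1.   ] open 33.5 F [-0.4  0.6 -0.1] q [-0.05  0.37  1.52  0.    1.25 -0.04]
pad2 delta cm [ 0.04 -0.48 -2.01]
```

Call:
{"op": "send_rows", "data": {"series": [{"wx": 0, "wy": 0, "wz": 0, "dx": 0, "dy": -0.4, "dz": -0.8, "fingers": 220}, {"wx": 0, "wy": 0, "wz": 0, "dx": 0, "dy": 0, "dz": -0.5, "fingers": 220}, {"wx": 0, "wy": 0, "wz": 0, "dx": 0, "dy": 0, "dz": 0, "fingers": 220}, {"wx": 0, "wy": 0, "wz": 0, "dx": 0, "dy": 0, "dz": 0, "fingers": 220}]}}

```text
t: 6.42
tool_pos: [0.6455, 0.0139, 0.0431]
orientation: [2.237, 2.2, 0.013]
force: [0.8, 0.3, -0.4]
opening: 0.0335
```

```bash
python3 -c "
from h import *
to('pad2',.036)"
```

```text
t 6.42 tcp [64.55  1.39  4.31] cm; jawdir [ 1.    -0.017  0.009] z [ 0.009  0.003 -1.   ] open 33.5 F [ 0.8  0.3 -0.4] q [-0.06  0.38  1.52  0.    1.23 -0.04]
pad2 delta cm [-0.07  0.02 -0.71]
```

Call:
{"op": "send_rows", "data": {"series": [{"wx": -0.003, "wy": 0.009, "wz": 0, "dx": -0.1, "dy": 0, "dz": -0.4, "fingers": 220}, {"wx": 0, "wy": 0, "wz": 0, "dx": 0, "dy": 0, "dz": -0.3, "fingers": 220}, {"wx": 0, "wy": 0, "wz": 0, "dx": 0, "dy": 0, "dz": 0, "fingers": 220}]}}

```text
t: 6.67
tool_pos: [0.6447, 0.0137, 0.0359]
orientation: [2.241, 2.202, -0.001]
force: [0.1, -0.2, -1.4]
opening: 0.0334
```

```bash
python3 -c "
from h import *
to('pad2',.036)"
```

```text
t 6.67 tcp [64.47  1.37  3.59] cm; jawdir [ 1.    -0.017 -0.   ] z [-0. -0. -1.] open 33.4 F [ 0.1 -0.2 -1.4] q [-0.06  0.4   1.52 -0.    1.23 -0.04]
pad2 delta cm [0.01 0.04 0.01]
```

Call:
{"op": "send_rows", "data": {"series": [{"wx": 0, "wy": 0, "wz": 0, "dx": 0, "dy": 0, "dz": -0.1, "fingers": 220}, {"wx": 0, "wy": 0, "wz": 0, "dx": 0, "dy": 0, "dz": 0, "fingers": 150}, {"wx": 0, "wy": 0, "wz": 0, "dx": 0, "dy": 0, "dz": 0, "fingers": 100}, {"wx": 0, "wy": 0, "wz": 0, "dx": 0, "dy": 0, "dz": 0, "fingers": 70}, {"wx": 0, "wy": 0, "wz": 0, "dx": 0, "dy": 0, "dz": 0, "fingers": 70}, {"wx": 0, "wy": 0, "wz": 0, "dx": 0, "dy": 0, "dz": 0, "fingers": 70}, {"wx": 0, "wy": 0, "wz": 0, "dx": 0, "dy": 0, "dz": 0, "fingers": 70}]}}

```text
t: 7.25
tool_pos: [0.6457, 0.014, 0.036]
orientation: [2.239, 2.202, 0.001]
force: [-0.4, -0.0, -0.7]
opening: 0.0659
```

```bash
python3 -c "
from h import *
st()
im=robot.read_camera('wrist'); cv2.imwrite('pics/w4.png',im[:,:,::-1])"
```

```text
t 7.25 tcp [64.57  1.4   3.6 ] cm; jawdir [ 1.    -0.017  0.002] z [ 0.002 -0.    -1.   ] open 65.9 F [-0.4 -0.  -0.7] q [-0.06  0.4   1.52 -0.    1.22 -0.04]
```

View pics/w4.png

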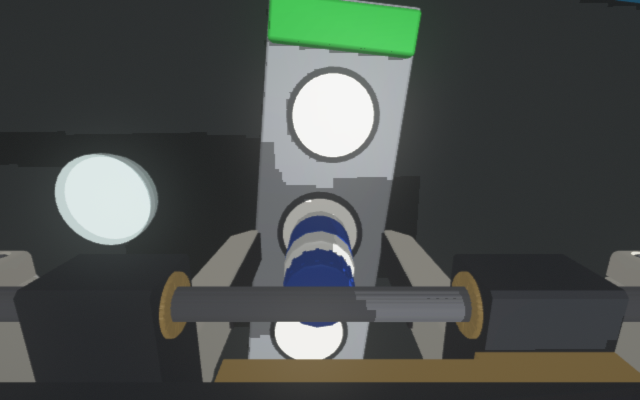

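Call:
{"op": "send_rows", "data": {"series": [{"wx": 0, "wy": 0, "wz": 0, "dx": 0, "dy": 0, "dz": 1, "fingers": 70}, {"wx": 0, "wy": 0, "wz": 0, "dx": 0, "dy": 0, "dz": 2, "fingers": 70}, {"wx": 0, "wy": 0, "wz": 0, "dx": 0, "dy": 0, "dz": 3, "fingers": 70}, {"wx": 0, "wy": 0, "wz": 0, "dx": 0, "dy": 0, "dz": 3, "fingers": 70}, {"wx": 0, "wy": 0, "wz": 0, "dx": 0, "dy": 0, "dz": 2, "fingers": 70}, {"wx": 0, "wy": 0, "wz": 0, "dx": -1, "dy": 1.3, "dz": 0, "fingers": 70}, {"wx": 0, "wy": 0, "wz": 0, "dx": -2, "dy": 2.6, "dz": 0, "fingers": 70}, {"wx": 0, "wy": 0, "wz": 0, "dx": -2.2, "dy": 2.8, "dz": 0, "fingers": 70}, {"wx": 0, "wy": 0, "wz": 0, "dx": -2.2, "dy": 2.8, "dz": 0, "fingers": 70}, {"wx": 0, "wy": 0, "wz": 0, "dx": -2.2, "dy": 2.8, "dz": 0, "fingers": 70}, {"wx": 0, "wy": 0, "wz": 0, "dx": -2.2, "dy": 2.8, "dz": 0, "fingers": 70}, {"wx": 0, "wy": 0, "wz": 0, "dx": -1, "dy": 1.3, "dz": 0, "fingers": 70}, {"wx": 0, "wy": 0, "wz": 0, "dx": -0.4, "dy": 0.5, "dz": 0, "fingers": 70}, {"wx": 0, "wy": 0, "wz": 0, "dx": 0, "dy": 0, "dz": 0, "fingers": 70}, {"wx": 0, "wy": 0, "wz": 0, "dx": 0, "dy": 0, "dz": 0, "fingers": 70}]}}

```text
t: 8.55
tool_pos: [0.5086, 0.1874, 0.1638]
orientation: [2.238, 2.194, 0.016]
force: [0.3, -0.8, 0.5]
opening: 0.0677
```

```bash
python3 -c "
from h import *
to('pale',.02)
im=robot.read_camera('wrist'); cv2.imwrite('pics/w5.png',im[:,:,::-1])
im=robot.read_camera('top'); cv2.imwrite('pics/t5.png',cv2.resize(im[150:290,240:400,::-1],None,fx=4,fy=4,interpolation=cv2.INTER_CUBIC))"
```

```text
t 8.55 tcp [50.86 18.74 16.38] cm; jawdir [ 1.    -0.02   0.013] z [ 0.013  0.002 -1.   ] open 67.7 F [ 0.3 -0.8  0.5] q [ 0.26 -0.01  1.73 -0.    1.4   0.28]
pale delta cm [  0.07   0.05 -14.38]
```

View pics/w5.png

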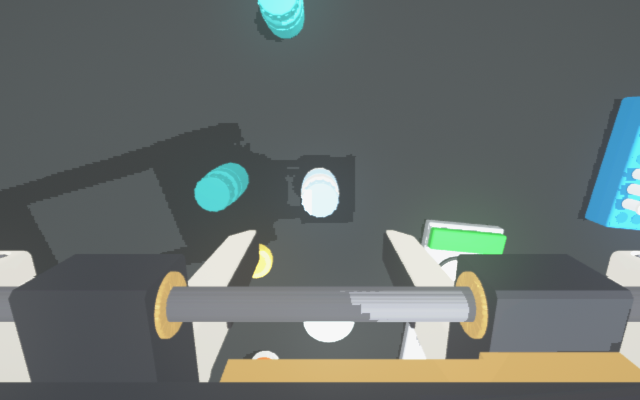

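View pics/t5.png

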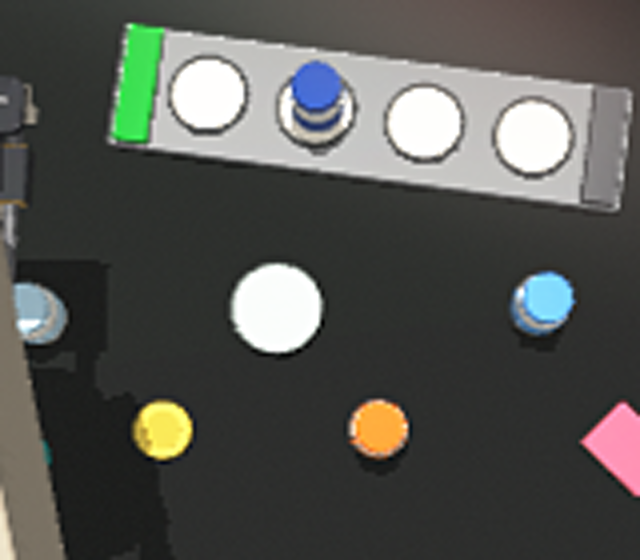

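```bash
python3 -c "
from h import *
print(pix2world('top',319,170.7,.083)-[.6418,.0136,0])
s=robot.read_state()
print(pix2world('wrist',320,198,.068,s))"
```

```text
[ 0.00021089 -0.0026234   0.083     ]
[0.5096066  0.18851087 0.068     ]
```

Call:
{"op": "send_rows", "data": {"series": [{"wx": 0, "wy": 0.013, "wz": 0, "dx": 0, "dy": 0, "dz": -1.5, "fingers": 70}, {"wx": 0, "wy": 0, "wz": 0, "dx": 0, "dy": 0, "dz": -2, "fingers": 70}, {"wx": 0, "wy": 0, "wz": 0, "dx": 0, "dy": 0, "dz": -2, "fingers": 70}, {"wx": 0, "wy": 0, "wz": 0, "dx": 0, "dy": 0, "dz": -1.5, "fingers": 70}, {"wx": 0, "wy": 0, "wz": 0, "dx": 0, "dy": 0, "dz": 0, "fingers": 70}, {"wx": 0, "wy": 0, "wz": 0, "dx": 0, "dy": 0, "dz": 0, "fingers": 70}]}}

```text
t: 9.15
tool_pos: [0.5124, 0.1803, 0.0867]
orientation: [-2.253, -2.186, 0.004]
force: [0.9, -0.8, 0.4]
opening: 0.0675
```

```bash
python3 -c "
from h import *
to('pale',.02)"
```

```text
t 9.15 tcp [51.24 18.03  8.67] cm; jawdir [ 1.    -0.03  -0.004] z [-0.004  0.    -1.   ] open 67.5 F [ 0.9 -0.8  0.4] q [0.24 0.09 1.78 0.   1.28 0.27]
pale delta cm [-0.31  0.76 -6.67]
```

Call:
{"op": "send_rows", "data": {"series": [{"wx": 0, "wy": -0.004, "wz": 0, "dx": -0.3, "dy": 0.6, "dz": -0.5, "fingers": 70}, {"wx": 0, "wy": 0, "wz": 0, "dx": 0, "dy": 0, "dz": -1, "fingers": 70}, {"wx": 0, "wy": 0, "wz": 0, "dx": 0, "dy": 0, "dz": -1, "fingers": 70}, {"wx": 0, "wy": 0, "wz": 0, "dx": 0, "dy": 0, "dz": -0.5, "fingers": 70}, {"wx": 0, "wy": 0, "wz": 0, "dx": 0, "dy": 0, "dz": 0, "fingers": 70}]}}

```text
t: 9.57
tool_pos: [0.5108, 0.186, 0.055]
orientation: [2.257, 2.184, 0.003]
force: [-0.5, 0.2, 0.0]
opening: 0.0674
```

```bash
python3 -c "
from h import *
to('pale',.02)"
```

```text
t 9.57 tcp [51.08 18.6   5.5 ] cm; jawdir [ 0.999 -0.033  0.002] z [ 0.002  0.001 -1.   ] open 67.4 F [-0.5  0.2  0. ] q [0.25 0.12 1.81 0.   1.21 0.29]
pale delta cm [-0.15  0.19 -3.5 ]
```

Call:
{"op": "send_rows", "data": {"series": [{"wx": 0, "wy": 0, "wz": 0, "dx": -0.1, "dy": 0.2, "dz": -1, "fingers": 70}, {"wx": 0, "wy": 0, "wz": 0, "dx": 0, "dy": 0, "dz": -1, "fingers": 70}, {"wx": 0, "wy": 0, "wz": 0, "dx": 0, "dy": 0, "dz": -0.7, "fingers": 70}, {"wx": 0, "wy": 0, "wz": 0, "dx": 0, "dy": 0, "dz": 0, "fingers": 70}, {"wx": 0, "wy": 0, "wz": 0, "dx": 0, "dy": 0, "dz": 0, "fingers": 70}]}}

```text
t: 9.98
tool_pos: [0.5098, 0.1886, 0.0253]
orientation: [2.256, 2.185, 0.004]
force: [0.1, 0.0, -0.0]
opening: 0.0675
```

```bash
python3 -c "
from h import *
to('pale',.02)"
```

```text
t 9.98 tcp [50.98 18.86  2.53] cm; jawdir [ 0.999 -0.032  0.003] z [ 0.003  0.001 -1.   ] open 67.5 F [ 0.1  0.  -0. ] q [0.26 0.16 1.83 0.   1.15 0.29]
pale delta cm [-0.05 -0.07 -0.53]
```

Call:
{"op": "send_rows", "data": {"series": [{"wx": 0, "wy": 0, "wz": 0, "dx": 0, "dy": 0, "dz": -0.4, "fingers": 120}, {"wx": 0, "wy": 0, "wz": 0, "dx": 0, "dy": 0, "dz": 0, "fingers": 150}, {"wx": 0, "wy": 0, "wz": 0, "dx": 0, "dy": 0, "dz": 0, "fingers": 220}, {"wx": 0, "wy": 0, "wz": 0, "dx": 0, "dy": 0, "dz": 0, "fingers": 220}, {"wx": 0, "wy": 0, "wz": 0, "dx": 0, "dy": 0, "dz": 0, "fingers": 220}, {"wx": 0, "wy": 0, "wz": 0, "dx": 0, "dy": 0, "dz": 0, "fingers": 220}, {"wx": 0, "wy": 0, "wz": 0, "dx": 0, "dy": 0, "dz": 0, "fingers": 220}, {"wx": 0, "wy": 0, "wz": 0, "dx": 0, "dy": 0, "dz": 0, "fingers": 220}, {"wx": 0, "wy": 0, "wz": 0, "dx": 0, "dy": 0, "dz": 0, "fingers": 220}]}}

```text
t: 10.73
tool_pos: [0.5108, 0.1887, 0.0222]
orientation: [2.255, 2.184, 0.006]
force: [-0.4, 0.7, -0.9]
opening: 0.0336
```

```bash
python3 -c "
from h import *
to('pale',.02); to('pad4',.036)"
```

```text
t 10.73 tcp [51.08 18.87  2.22] cm; jawdir [ 0.999 -0.032  0.004] z [ 0.004  0.001 -1.   ] open 33.6 F [-0.4  0.7 -0.9] q [0.26 0.16 1.83 0.   1.14 0.29]
pale delta cm [-0.15 -0.08 -0.22]
t 10.73 tcp [51.08 18.87  2.22] cm; jawdir [ 0.999 -0.032  0.004] z [ 0.004  0.001 -1.   ] open 33.6 F [-0.4  0.7 -0.9] q [0.26 0.16 1.83 0.   1.14 0.29]
pad4 delta cm [ 11.7  -31.33   1.38]
```

Call:
{"op": "send_rows", "data": {"series": [{"wx": 0, "wy": 0, "wz": 0, "dx": 0, "dy": 0, "dz": 1, "fingers": 220}, {"wx": 0, "wy": 0, "wz": 0, "dx": 0, "dy": 0, "dz": 2, "fingers": 220}, {"wx": 0, "wy": 0, "wz": 0, "dx": 0, "dy": 0, "dz": 3, "fingers": 220}, {"wx": 0, "wy": 0, "wz": 0, "dx": 0, "dy": 0, "dz": 3, "fingers": 220}, {"wx": 0, "wy": 0, "wz": 0, "dx": 0, "dy": 0, "dz": 3, "fingers": 220}, {"wx": 0, "wy": 0, "wz": 0, "dx": 0.5, "dy": -1.3, "dz": 1, "fingers": 220}, {"wx": 0, "wy": 0, "wz": 0, "dx": 1, "dy": -2.7, "dz": 0, "fingers": 220}, {"wx": 0, "wy": 0, "wz": 0, "dx": 1.1, "dy": -3, "dz": 0, "fingers": 220}, {"wx": 0, "wy": 0, "wz": 0, "dx": 1.1, "dy": -3, "dz": 0, "fingers": 220}, {"wx": 0, "wy": 0, "wz": 0, "dx": 1.1, "dy": -3, "dz": 0, "fingers": 220}, {"wx": 0, "wy": 0, "wz": 0, "dx": 1.1, "dy": -3, "dz": 0, "fingers": 220}, {"wx": 0, "wy": 0, "wz": 0, "dx": 1.1, "dy": -3, "dz": 0, "fingers": 220}, {"wx": 0, "wy": 0, "wz": 0, "dx": 1.1, "dy": -3, "dz": 0, "fingers": 220}, {"wx": 0, "wy": 0, "wz": 0, "dx": 1.1, "dy": -3, "dz": 0, "fingers": 220}, {"wx": 0, "wy": 0, "wz": 0, "dx": 1.1, "dy": -3, "dz": 0, "fingers": 220}, {"wx": 0, "wy": 0, "wz": 0, "dx": 0.8, "dy": -2, "dz": 0, "fingers": 220}, {"wx": 0, "wy": 0, "wz": 0, "dx": 0.3, "dy": -0.8, "dz": 0, "fingers": 220}, {"wx": 0, "wy": 0, "wz": 0, "dx": 0, "dy": 0, "dz": 0, "fingers": 220}, {"wx": 0, "wy": 0, "wz": 0, "dx": 0, "dy": 0, "dz": 0, "fingers": 220}, {"wx": 0, "wy": 0, "wz": 0, "dx": 0, "dy": 0, "dz": 0, "fingers": 220}]}}

```text
t: 12.4
tool_pos: [0.6253, -0.1332, 0.1749]
orientation: [2.245, 2.184, 0.016]
force: [0.2, -0.3, -0.8]
opening: 0.0335
```

```bash
python3 -c "
from h import *
to('pad4',.0375)"
```

```text
t 12.4 tcp [ 62.53 -13.32  17.49] cm; jawdir [ 1.    -0.027  0.014] z [ 0.014  0.001 -1.   ] open 33.5 F [ 0.2 -0.3 -0.8] q [-0.29  0.24  1.44  0.    1.44 -0.27]
pad4 delta cm [  0.25   0.86 -13.74]
```

Call:
{"op": "send_rows", "data": {"series": [{"wx": 0, "wy": 0.013, "wz": 0, "dx": 0.2, "dy": 0.3, "dz": -1, "fingers": 220}, {"wx": 0, "wy": 0, "wz": 0, "dx": 0, "dy": 0, "dz": -2, "fingers": 220}, {"wx": 0, "wy": 0, "wz": 0, "dx": 0, "dy": 0, "dz": -2, "fingers": 220}, {"wx": 0, "wy": 0, "wz": 0, "dx": 0, "dy": 0, "dz": -2, "fingers": 220}, {"wx": 0, "wy": 0, "wz": 0, "dx": 0, "dy": 0, "dz": -1, "fingers": 220}, {"wx": 0, "wy": 0, "wz": 0, "dx": 0, "dy": 0, "dz": 0, "fingers": 220}, {"wx": 0, "wy": 0, "wz": 0, "dx": 0, "dy": 0, "dz": 0, "fingers": 220}]}}

```text
t: 12.98
tool_pos: [0.6266, -0.1186, 0.0912]
orientation: [-2.238, -2.2, -0.001]
force: [0.2, -0.1, -1.1]
opening: 0.0333
```

```bash
python3 -c "
from h import *
to('pad4',.0375)
im=robot.read_camera('wrist'); cv2.imwrite('pics/w6.png',im[:,:,::-1])"
```

```text
t 12.98 tcp [ 62.66 -11.86   9.12] cm; jawdir [ 1.    -0.017 -0.002] z [-0.002  0.002 -1.   ] open 33.3 F [ 0.2 -0.1 -1.1] q [-0.27  0.32  1.5   0.    1.32 -0.25]
pad4 delta cm [ 0.12 -0.6  -5.37]
```

View pics/w6.png

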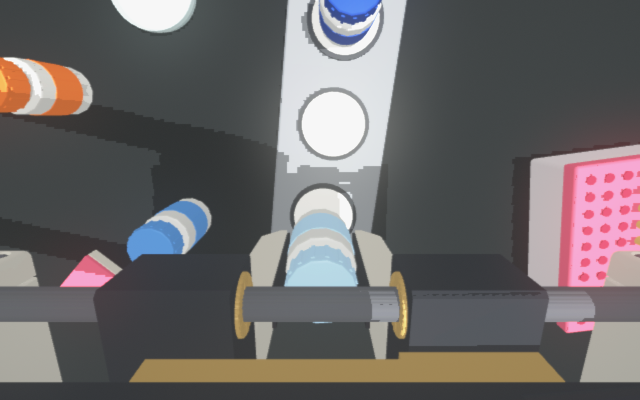

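Call:
{"op": "send_rows", "data": {"series": [{"wx": 0, "wy": 0, "wz": 0, "dx": 0.1, "dy": -0.4, "dz": -0.8, "fingers": 220}, {"wx": 0, "wy": 0, "wz": 0, "dx": 0, "dy": 0, "dz": -1, "fingers": 220}, {"wx": 0, "wy": 0, "wz": 0, "dx": 0, "dy": 0, "dz": -1, "fingers": 220}, {"wx": 0, "wy": 0, "wz": 0, "dx": 0, "dy": 0, "dz": -0.8, "fingers": 220}, {"wx": 0, "wy": 0, "wz": 0, "dx": 0, "dy": 0, "dz": 0, "fingers": 220}, {"wx": 0, "wy": 0, "wz": 0, "dx": 0, "dy": 0, "dz": 0, "fingers": 220}]}}

```text
t: 13.53
tool_pos: [0.6303, -0.1235, 0.0558]
orientation: [2.239, 2.201, 0.005]
force: [-0.1, -0.4, -0.8]
opening: 0.0337
```

```bash
python3 -c "
from h import *
s=robot.read_state()
to('pad4',.0375)"
```

```text
t 13.53 tcp [ 63.03 -12.35   5.58] cm; jawdir [ 1.    -0.017  0.004] z [ 0.004  0.001 -1.   ] open 33.7 F [-0.1 -0.4 -0.8] q [-0.27  0.36  1.52  0.    1.25 -0.26]
pad4 delta cm [-0.25 -0.11 -1.83]
```

Call:
{"op": "send_rows", "data": {"series": [{"wx": 0, "wy": 0.004, "wz": 0, "dx": -0.3, "dy": -0.1, "dz": -0.7, "fingers": 220}, {"wx": 0, "wy": 0, "wz": 0, "dx": 0, "dy": 0, "dz": -0.6, "fingers": 220}, {"wx": 0, "wy": 0, "wz": 0, "dx": 0, "dy": 0, "dz": 0, "fingers": 220}, {"wx": 0, "wy": 0, "wz": 0, "dx": 0, "dy": 0, "dz": 0, "fingers": 220}]}}

```text
t: 13.87
tool_pos: [0.627, -0.125, 0.0416]
orientation: [-2.24, -2.201, -0.0]
force: [0.5, -0.5, -0.7]
opening: 0.0336
```

```bash
python3 -c "
from h import *
s=robot.read_state()
to('pad4',.0375)"
```

```text
t 13.87 tcp [ 62.7  -12.5    4.16] cm; jawdir [ 1.    -0.018 -0.   ] z [-0.     0.001 -1.   ] open 33.6 F [ 0.5 -0.5 -0.7] q [-0.28  0.38  1.53  0.    1.23 -0.26]
pad4 delta cm [ 0.08  0.04 -0.41]
```

Call:
{"op": "send_rows", "data": {"series": [{"wx": 0, "wy": 0, "wz": 0, "dx": 0.1, "dy": 0, "dz": -0.4, "fingers": 220}, {"wx": 0, "wy": 0, "wz": 0, "dx": 0, "dy": 0, "dz": -0.1, "fingers": 220}, {"wx": 0, "wy": 0, "wz": 0, "dx": 0, "dy": 0, "dz": 0, "fingers": 220}]}}

```text
t: 14.12
tool_pos: [0.6285, -0.1251, 0.0369]
orientation: [2.241, 2.202, 0.001]
force: [-1.0, -0.0, 1.4]
opening: 0.0334
```

```bash
python3 -c "
from h import *
s=robot.read_state()
to('pad4',.0375)"
```

```text
t 14.12 tcp [ 62.85 -12.51   3.69] cm; jawdir [ 1.    -0.018  0.001] z [ 0.001  0.    -1.   ] open 33.4 F [-1.  -0.   1.4] q [-0.28  0.39  1.53  0.    1.22 -0.26]
pad4 delta cm [-0.07  0.05  0.06]
```

Call:
{"op": "send_rows", "data": {"series": [{"wx": 0, "wy": 0, "wz": 0, "dx": 0, "dy": 0, "dz": 0, "fingers": 150}, {"wx": 0, "wy": 0, "wz": 0, "dx": 0, "dy": 0, "dz": 0, "fingers": 100}, {"wx": 0, "wy": 0, "wz": 0, "dx": 0, "dy": 0, "dz": 0, "fingers": 70}, {"wx": 0, "wy": 0, "wz": 0, "dx": 0, "dy": 0, "dz": 0, "fingers": 70}, {"wx": 0, "wy": 0, "wz": 0, "dx": 0, "dy": 0, "dz": 0, "fingers": 70}, {"wx": 0, "wy": 0, "wz": 0, "dx": 0, "dy": 0, "dz": 1, "fingers": 70}, {"wx": 0, "wy": 0, "wz": 0, "dx": 0, "dy": 0, "dz": 2, "fingers": 70}, {"wx": 0, "wy": 0, "wz": 0, "dx": 0, "dy": 0, "dz": 3, "fingers": 70}, {"wx": 0, "wy": 0, "wz": 0, "dx": 0, "dy": 0, "dz": 2.5, "fingers": 70}, {"wx": 0, "wy": 0, "wz": 0, "dx": -1, "dy": 0, "dz": 0, "fingers": 70}, {"wx": 0, "wy": 0, "wz": 0, "dx": -2, "dy": 0, "dz": 0, "fingers": 70}, {"wx": 0, "wy": 0, "wz": 0, "dx": -2.5, "dy": 0, "dz": 0, "fingers": 70}, {"wx": 0, "wy": 0, "wz": 0, "dx": -2, "dy": 0, "dz": 0, "fingers": 70}, {"wx": 0, "wy": 0, "wz": 0, "dx": -1, "dy": 0, "dz": 0, "fingers": 70}, {"wx": 0, "wy": 0, "wz": 0, "dx": 0, "dy": 0, "dz": 0, "fingers": 70}, {"wx": 0, "wy": 0, "wz": 0, "dx": 0, "dy": 0, "dz": 0, "fingers": 70}]}}

```text
t: 15.45
tool_pos: [0.543, -0.1254, 0.1365]
orientation: [2.234, 2.196, 0.009]
force: [0.8, 0.1, 1.6]
opening: 0.0673
```

```bash
python3 -c "
from h import *
to('sky',.02)
im=robot.read_camera('wrist'); cv2.imwrite('pics/w7.png',im[:,:,::-1])"
```

```text
t 15.45 tcp [ 54.3  -12.54  13.65] cm; jawdir [ 1.    -0.017  0.011] z [ 0.011 -0.003 -1.   ] open 67.3 F [0.8 0.1 1.6] q [-0.32  0.06  1.72  0.    1.36 -0.3 ]
sky delta cm [ -2.36  -0.32 -11.65]
```

View pics/w7.png

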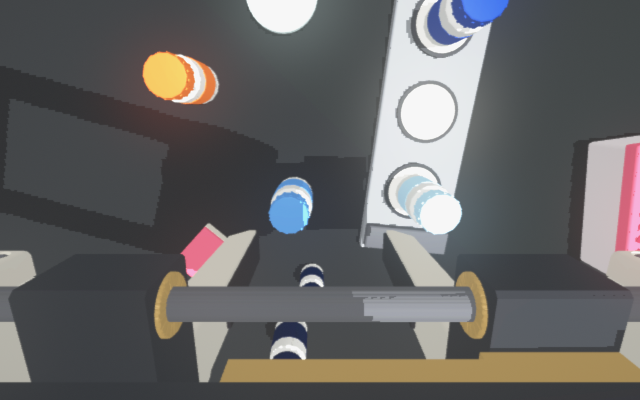

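```bash
python3 -c "
from h import *
s=robot.read_state()
print(pix2world('wrist',289,213,.068,s),pix2world('wrist',441,213,.083,s),pix2world('wrist',412,191,.015,s))"
```

```text
[ 0.52006016 -0.12806795  0.068     ] [ 0.62882257 -0.12540134  0.083     ] [ 0.62743253 -0.12589346  0.015     ]
```

Call:
{"op": "send_rows", "data": {"series": [{"wx": 0.003, "wy": 0.01, "wz": 0, "dx": -1, "dy": -0.3, "dz": 0, "fingers": 70}, {"wx": 0, "wy": 0, "wz": 0, "dx": -0.8, "dy": 0, "dz": -1, "fingers": 70}, {"wx": 0, "wy": 0, "wz": 0, "dx": 0, "dy": 0, "dz": -1.5, "fingers": 70}, {"wx": 0, "wy": 0, "wz": 0, "dx": 0, "dy": 0, "dz": -1, "fingers": 70}, {"wx": 0, "wy": 0, "wz": 0, "dx": 0, "dy": 0, "dz": 0, "fingers": 70}, {"wx": 0, "wy": 0, "wz": 0, "dx": 0, "dy": 0, "dz": 0, "fingers": 70}]}}

```text
t: 16.0
tool_pos: [0.5265, -0.1297, 0.102]
orientation: [2.238, 2.204, 0.001]
force: [-0.0, 0.5, -0.1]
opening: 0.0676
```

```bash
python3 -c "
from h import *
to('sky',.02)"
```

```text
t 16.0 tcp [ 52.65 -12.97  10.2 ] cm; jawdir [ 1.    -0.015  0.   ] z [ 0.  0. -1.] open 67.6 F [-0.   0.5 -0.1] q [-0.34  0.06  1.78  0.    1.3  -0.32]
sky delta cm [-0.71  0.11 -8.2 ]
```

Pale sits within 2 mm of pad 4's centre. Continuing down to sky.

Call:
{"op": "send_rows", "data": {"series": [{"wx": 0, "wy": 0, "wz": 0, "dx": -0.6, "dy": 0.1, "dz": -0.5, "fingers": 70}, {"wx": 0, "wy": 0, "wz": 0, "dx": 0, "dy": 0, "dz": -1.5, "fingers": 70}, {"wx": 0, "wy": 0, "wz": 0, "dx": -0.1, "dy": 0, "dz": -1.5, "fingers": 70}, {"wx": 0, "wy": 0, "wz": 0, "dx": -0.1, "dy": 0, "dz": -1, "fingers": 70}, {"wx": 0, "wy": 0, "wz": 0, "dx": 0, "dy": 0, "dz": 0, "fingers": 70}, {"wx": 0, "wy": 0, "wz": 0, "dx": 0, "dy": 0, "dz": 0, "fingers": 70}]}}

```text
t: 16.5
tool_pos: [0.519, -0.129, 0.0574]
orientation: [2.236, 2.203, 0.002]
force: [-0.4, 1.1, -0.2]
opening: 0.0674
```

```bash
python3 -c "
from h import *
to('sky',.02)"
```

```text
t 16.5 tcp [ 51.9  -12.9    5.74] cm; jawdir [ 1.    -0.015  0.003] z [ 0.003 -0.001 -1.   ] open 67.4 F [-0.4  1.1 -0.2] q [-0.34  0.09  1.83  0.    1.21 -0.32]
sky delta cm [ 0.04  0.04 -3.74]
```

Call:
{"op": "send_rows", "data": {"series": [{"wx": 0, "wy": 0.003, "wz": 0, "dx": 0, "dy": 0, "dz": -1, "fingers": 70}, {"wx": 0, "wy": 0, "wz": 0, "dx": 0, "dy": 0, "dz": -1.2, "fingers": 70}, {"wx": 0, "wy": 0, "wz": 0, "dx": 0, "dy": 0, "dz": -0.9, "fingers": 70}, {"wx": 0, "wy": 0, "wz": 0, "dx": 0, "dy": 0, "dz": 0, "fingers": 70}, {"wx": 0, "wy": 0, "wz": 0, "dx": 0, "dy": 0, "dz": 0, "fingers": 70}]}}

```text
t: 16.92
tool_pos: [0.5203, -0.1294, 0.0254]
orientation: [2.236, 2.203, 0.0]
force: [0.1, -0.3, 0.1]
opening: 0.0674
```

```bash
python3 -c "
from h import *
to('sky',.02)"
```

```text
t 16.92 tcp [ 52.03 -12.94   2.54] cm; jawdir [ 1.    -0.015  0.002] z [ 0.002 -0.002 -1.   ] open 67.4 F [ 0.1 -0.3  0.1] q [-0.34  0.14  1.85 -0.    1.15 -0.32]
sky delta cm [-0.09  0.08 -0.54]
```

Call:
{"op": "send_rows", "data": {"series": [{"wx": 0, "wy": 0, "wz": 0, "dx": -0.1, "dy": 0.1, "dz": -0.4, "fingers": 120}, {"wx": 0, "wy": 0, "wz": 0, "dx": 0, "dy": 0, "dz": 0, "fingers": 150}, {"wx": 0, "wy": 0, "wz": 0, "dx": 0, "dy": 0, "dz": 0, "fingers": 220}, {"wx": 0, "wy": 0, "wz": 0, "dx": 0, "dy": 0, "dz": 0, "fingers": 220}, {"wx": 0, "wy": 0, "wz": 0, "dx": 0, "dy": 0, "dz": 0, "fingers": 220}, {"wx": 0, "wy": 0, "wz": 0, "dx": 0, "dy": 0, "dz": 0, "fingers": 220}, {"wx": 0, "wy": 0, "wz": 0, "dx": 0, "dy": 0, "dz": 0, "fingers": 220}, {"wx": 0, "wy": 0, "wz": 0, "dx": 0, "dy": 0, "dz": 0, "fingers": 220}, {"wx": 0, "wy": 0, "wz": 0, "dx": 0, "dy": 0, "dz": 0, "fingers": 220}]}}

```text
t: 17.67
tool_pos: [0.52, -0.1285, 0.0221]
orientation: [2.235, 2.202, 0.001]
force: [-0.2, -0.3, -0.9]
opening: 0.0335
```

```bash
python3 -c "
from h import *
to('sky',.02); to('pad3',.0375)"
```

```text
t 17.67 tcp [ 52.   -12.85   2.21] cm; jawdir [ 1.    -0.015  0.004] z [ 0.003 -0.002 -1.   ] open 33.5 F [-0.2 -0.3 -0.9] q [-0.34  0.14  1.85 -0.    1.14 -0.32]
sky delta cm [-0.06 -0.01 -0.21]
t 17.67 tcp [ 52.   -12.85   2.21] cm; jawdir [ 1.    -0.015  0.004] z [ 0.003 -0.002 -1.   ] open 33.5 F [-0.2 -0.3 -0.9] q [-0.34  0.14  1.85 -0.    1.14 -0.32]
pad3 delta cm [11.64  7.33  1.54]
```

Call:
{"op": "send_rows", "data": {"series": [{"wx": 0, "wy": 0, "wz": 0, "dx": 0, "dy": 0, "dz": 1, "fingers": 220}, {"wx": 0, "wy": 0, "wz": 0, "dx": 0, "dy": 0, "dz": 2, "fingers": 220}, {"wx": 0, "wy": 0, "wz": 0, "dx": 0, "dy": 0, "dz": 3, "fingers": 220}, {"wx": 0, "wy": 0, "wz": 0, "dx": 0, "dy": 0, "dz": 3, "fingers": 220}, {"wx": 0, "wy": 0, "wz": 0, "dx": 0, "dy": 0, "dz": 2, "fingers": 220}, {"wx": 0, "wy": 0, "wz": 0, "dx": 1, "dy": 0.7, "dz": 1, "fingers": 220}, {"wx": 0, "wy": 0, "wz": 0, "dx": 2, "dy": 1.2, "dz": 0, "fingers": 220}, {"wx": 0, "wy": 0, "wz": 0, "dx": 2.3, "dy": 1.4, "dz": 0, "fingers": 220}, {"wx": 0, "wy": 0, "wz": 0, "dx": 2.3, "dy": 1.4, "dz": 0, "fingers": 220}, {"wx": 0, "wy": 0, "wz": 0, "dx": 2, "dy": 1.2, "dz": 0, "fingers": 220}, {"wx": 0, "wy": 0, "wz": 0, "dx": 1, "dy": 0.6, "dz": 0, "fingers": 220}, {"wx": 0, "wy": 0, "wz": 0, "dx": 0.3, "dy": 0.2, "dz": 0, "fingers": 220}, {"wx": 0, "wy": 0, "wz": 0, "dx": 0, "dy": 0, "dz": 0, "fingers": 220}, {"wx": 0, "wy": 0, "wz": 0, "dx": 0, "dy": 0, "dz": 0, "fingers": 220}]}}

```text
t: 18.83
tool_pos: [0.6318, -0.0582, 0.1592]
orientation: [2.234, 2.197, 0.006]
force: [0.1, 0.8, -1.3]
opening: 0.0336
```

```bash
python3 -c "
from h import *
to('pad3',.0375)"
```

```text
t 18.83 tcp [63.18 -5.82 15.92] cm; jawdir [ 1.    -0.016  0.009] z [ 0.009 -0.003 -1.   ] open 33.6 F [ 0.1  0.8 -1.3] q [-0.17  0.25  1.47 -0.    1.42 -0.16]
pad3 delta cm [  0.46   0.3  -12.17]
```

Call:
{"op": "send_rows", "data": {"series": [{"wx": 0.003, "wy": 0.009, "wz": 0, "dx": 0.3, "dy": 0.1, "dz": -1, "fingers": 220}, {"wx": 0, "wy": 0, "wz": 0, "dx": 0, "dy": 0, "dz": -2, "fingers": 220}, {"wx": 0, "wy": 0, "wz": 0, "dx": 0, "dy": 0, "dz": -2, "fingers": 220}, {"wx": 0, "wy": 0, "wz": 0, "dx": 0, "dy": 0, "dz": -1, "fingers": 220}, {"wx": 0, "wy": 0, "wz": 0, "dx": 0, "dy": 0, "dz": 0, "fingers": 220}, {"wx": 0, "wy": 0, "wz": 0, "dx": 0, "dy": 0, "dz": 0, "fingers": 220}]}}

```text
t: 19.33
tool_pos: [0.6319, -0.0604, 0.0966]
orientation: [-2.243, -2.198, 0.003]
force: [-0.1, 0.7, -0.5]
opening: 0.0333
```

```bash
python3 -c "
from h import *
to('pad3',.0375)"
```

```text
t 19.33 tcp [63.19 -6.04  9.66] cm; jawdir [ 1.    -0.02  -0.003] z [-0.003 -0.    -1.   ] open 33.3 F [-0.1  0.7 -0.5] q [-0.18  0.31  1.51 -0.    1.33 -0.16]
pad3 delta cm [ 0.45  0.52 -5.91]
```

Call:
{"op": "send_rows", "data": {"series": [{"wx": 0, "wy": -0.003, "wz": 0, "dx": 0.3, "dy": 0.4, "dz": -1, "fingers": 220}, {"wx": 0, "wy": 0, "wz": 0, "dx": 0, "dy": 0, "dz": -1.2, "fingers": 220}, {"wx": 0, "wy": 0, "wz": 0, "dx": 0, "dy": 0, "dz": -1.2, "fingers": 220}, {"wx": 0, "wy": 0, "wz": 0, "dx": 0, "dy": 0, "dz": -0.8, "fingers": 220}, {"wx": 0, "wy": 0, "wz": 0, "dx": 0, "dy": 0, "dz": 0, "fingers": 220}, {"wx": 0, "wy": 0, "wz": 0, "dx": 0, "dy": 0, "dz": 0, "fingers": 220}]}}

```text
t: 19.83
tool_pos: [0.6359, -0.0566, 0.0523]
orientation: [2.243, 2.197, 0.003]
force: [-0.2, 0.4, 0.7]
opening: 0.0336
```

```bash
python3 -c "
from h import *
to('pad3',.0375)"
```

```text
t 19.83 tcp [63.59 -5.66  5.23] cm; jawdir [ 1.    -0.021  0.003] z [ 0.003 -0.    -1.   ] open 33.6 F [-0.2  0.4  0.7] q [-0.17  0.36  1.53 -0.    1.25 -0.15]
pad3 delta cm [ 0.05  0.14 -1.48]
```

Call:
{"op": "send_rows", "data": {"series": [{"wx": 0, "wy": 0.003, "wz": 0, "dx": 0, "dy": 0.1, "dz": -0.6, "fingers": 220}, {"wx": 0, "wy": 0, "wz": 0, "dx": 0, "dy": 0, "dz": -0.5, "fingers": 220}, {"wx": 0, "wy": 0, "wz": 0, "dx": 0, "dy": 0, "dz": 0, "fingers": 220}, {"wx": 0, "wy": 0, "wz": 0, "dx": 0, "dy": 0, "dz": 0, "fingers": 220}]}}

```text
t: 20.17
tool_pos: [0.6364, -0.0554, 0.0409]
orientation: [2.244, 2.198, -0.0]
force: [1.0, 0.1, -0.9]
opening: 0.0336
```

```bash
python3 -c "
from h import *
to('pad3',.0375)"
```

```text
t 20.17 tcp [63.64 -5.54  4.09] cm; jawdir [ 1.    -0.021  0.   ] z [ 0.    -0.001 -1.   ] open 33.6 F [ 1.   0.1 -0.9] q [-0.17  0.38  1.54 -0.    1.23 -0.15]
pad3 delta cm [-0.    0.02 -0.34]
```

Call:
{"op": "send_rows", "data": {"series": [{"wx": 0, "wy": 0, "wz": 0, "dx": 0, "dy": 0, "dz": -0.3, "fingers": 220}, {"wx": 0, "wy": 0, "wz": 0, "dx": 0, "dy": 0, "dz": -0.1, "fingers": 220}, {"wx": 0, "wy": 0, "wz": 0, "dx": 0, "dy": 0, "dz": 0, "fingers": 220}, {"wx": 0, "wy": 0, "wz": 0, "dx": 0, "dy": 0, "dz": 0, "fingers": 220}]}}

```text
t: 20.5
tool_pos: [0.6371, -0.0556, 0.0374]
orientation: [2.243, 2.197, 0.001]
force: [-0.6, 0.6, -0.7]
opening: 0.0336
```

```bash
python3 -c "
from h import *
to('pad3',.0375)"
```

```text
t 20.5 tcp [63.71 -5.56  3.74] cm; jawdir [ 1.    -0.021  0.002] z [ 0.002 -0.001 -1.   ] open 33.6 F [-0.6  0.6 -0.7] q [-0.17  0.38  1.54 -0.    1.22 -0.15]
pad3 delta cm [-0.07  0.04  0.01]
```

Call:
{"op": "send_rows", "data": {"series": [{"wx": 0, "wy": 0, "wz": 0, "dx": 0, "dy": 0, "dz": 0, "fingers": 150}, {"wx": 0, "wy": 0, "wz": 0, "dx": 0, "dy": 0, "dz": 0, "fingers": 100}, {"wx": 0, "wy": 0, "wz": 0, "dx": 0, "dy": 0, "dz": 0, "fingers": 70}, {"wx": 0, "wy": 0, "wz": 0, "dx": 0, "dy": 0, "dz": 0, "fingers": 70}, {"wx": 0, "wy": 0, "wz": 0, "dx": 0, "dy": 0, "dz": 0, "fingers": 70}, {"wx": 0, "wy": 0, "wz": 0, "dx": 0, "dy": 0, "dz": 1, "fingers": 70}, {"wx": 0, "wy": 0, "wz": 0, "dx": 0, "dy": 0, "dz": 2, "fingers": 70}, {"wx": 0, "wy": 0, "wz": 0, "dx": 0, "dy": 0, "dz": 3, "fingers": 70}, {"wx": 0, "wy": 0, "wz": 0, "dx": 0, "dy": 0, "dz": 3, "fingers": 70}, {"wx": 0, "wy": 0, "wz": 0, "dx": 0, "dy": 0, "dz": 1, "fingers": 70}, {"wx": 0, "wy": 0, "wz": 0, "dx": -0.8, "dy": -1.4, "dz": 0, "fingers": 70}, {"wx": 0, "wy": 0, "wz": 0, "dx": -1.6, "dy": -2.8, "dz": 0, "fingers": 70}, {"wx": 0, "wy": 0, "wz": 0, "dx": -1.7, "dy": -3, "dz": 0, "fingers": 70}, {"wx": 0, "wy": 0, "wz": 0, "dx": -1.7, "dy": -3, "dz": 0, "fingers": 70}, {"wx": 0, "wy": 0, "wz": 0, "dx": -1.7, "dy": -3, "dz": 0, "fingers": 70}, {"wx": 0, "wy": 0, "wz": 0, "dx": -1.7, "dy": -3, "dz": 0, "fingers": 70}, {"wx": 0, "wy": 0, "wz": 0, "dx": -1.5, "dy": -2.5, "dz": 0, "fingers": 70}, {"wx": 0, "wy": 0, "wz": 0, "dx": -0.7, "dy": -1.2, "dz": 0, "fingers": 70}, {"wx": 0, "wy": 0, "wz": 0, "dx": 0, "dy": 0, "dz": 0, "fingers": 70}, {"wx": 0, "wy": 0, "wz": 0, "dx": 0, "dy": 0, "dz": 0, "fingers": 70}]}}

```text
t: 22.17
tool_pos: [0.5103, -0.2645, 0.1407]
orientation: [2.242, 2.2, -0.002]
force: [-0.3, 1.1, -0.6]
opening: 0.0674
```

```bash
python3 -c "
from h import *
to('navy',.02)
im=robot.read_camera('wrist'); cv2.imwrite('pics/w8.png',im[:,:,::-1])"
```

```text
t 22.17 tcp [ 51.03 -26.45  14.07] cm; jawdir [ 1.    -0.019 -0.   ] z [-0.    -0.001 -1.   ] open 67.4 F [-0.3  1.1 -0.6] q [-0.57  0.11  1.65 -0.    1.38 -0.55]
navy delta cm [  0.03  -1.19 -12.07]
```

View pics/w8.png

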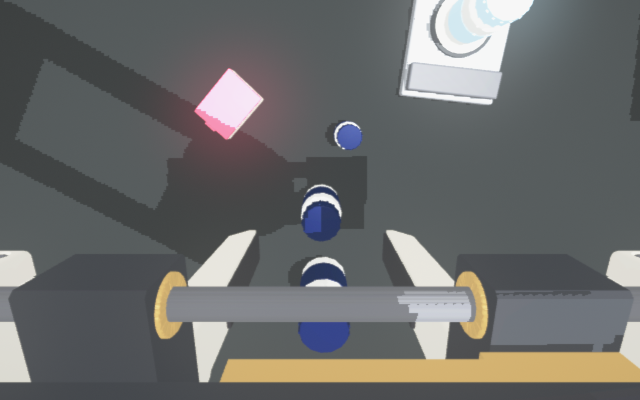

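```bash
python3 -c "
from h import *
s=robot.read_state()
print(pix2world('wrist',322,222,.068,s))"
```

```text
[ 0.51101434 -0.27577362  0.068     ]
```

Call:
{"op": "send_rows", "data": {"series": [{"wx": 0, "wy": 0, "wz": 0, "dx": 0, "dy": -0.6, "dz": -0.5, "fingers": 70}, {"wx": 0, "wy": 0, "wz": 0, "dx": 0, "dy": -0.3, "dz": -1, "fingers": 70}, {"wx": 0, "wy": 0, "wz": 0, "dx": 0, "dy": 0, "dz": -1.5, "fingers": 70}, {"wx": 0, "wy": 0, "wz": 0, "dx": 0, "dy": 0, "dz": -1, "fingers": 70}, {"wx": 0, "wy": 0, "wz": 0, "dx": 0, "dy": 0, "dz": 0, "fingers": 70}, {"wx": 0, "wy": 0, "wz": 0, "dx": 0, "dy": 0, "dz": 0, "fingers": 70}]}}

```text
t: 22.72
tool_pos: [0.5122, -0.27, 0.0954]
orientation: [-2.234, -2.207, 0.001]
force: [-1.1, 0.7, 0.8]
opening: 0.0676
```

```bash
python3 -c "
from h import *
to('navy',.02)"
```

```text
t 22.72 tcp [ 51.22 -27.     9.54] cm; jawdir [ 1.    -0.012 -0.001] z [-0.001  0.    -1.   ] open 67.6 F [-1.1  0.7  0.8] q [-0.57  0.17  1.68 -0.    1.3  -0.56]
navy delta cm [-0.16 -0.64 -7.54]
```

Call:
{"op": "send_rows", "data": {"series": [{"wx": 0, "wy": 0, "wz": 0, "dx": -0.1, "dy": -0.5, "dz": -0.7, "fingers": 70}, {"wx": 0, "wy": 0, "wz": 0, "dx": 0, "dy": 0, "dz": -1.3, "fingers": 70}, {"wx": 0, "wy": 0, "wz": 0, "dx": 0, "dy": 0, "dz": -1.3, "fingers": 70}, {"wx": 0, "wy": 0, "wz": 0, "dx": 0, "dy": 0, "dz": -0.8, "fingers": 70}, {"wx": 0, "wy": 0, "wz": 0, "dx": 0, "dy": 0, "dz": 0, "fingers": 70}, {"wx": 0, "wy": 0, "wz": 0, "dx": 0, "dy": 0, "dz": 0, "fingers": 70}]}}

```text
t: 23.22
tool_pos: [0.5115, -0.2746, 0.05]
orientation: [-2.232, -2.209, 0.001]
force: [-0.7, 0.2, 1.4]
opening: 0.0674
```

```bash
python3 -c "
from h import *
to('navy',.02)"
```

```text
t 23.22 tcp [ 51.15 -27.46   5.  ] cm; jawdir [ 1.    -0.01  -0.002] z [-0.002  0.    -1.   ] open 67.4 F [-0.7  0.2  1.4] q [-0.58  0.22  1.7  -0.    1.22 -0.57]
navy delta cm [-0.09 -0.18 -3.  ]
```

Call:
{"op": "send_rows", "data": {"series": [{"wx": 0, "wy": 0, "wz": 0, "dx": -0.1, "dy": -0.1, "dz": -1, "fingers": 70}, {"wx": 0, "wy": 0, "wz": 0, "dx": 0, "dy": 0, "dz": -0.9, "fingers": 70}, {"wx": 0, "wy": 0, "wz": 0, "dx": 0, "dy": 0, "dz": -0.6, "fingers": 70}, {"wx": 0, "wy": 0, "wz": 0, "dx": 0, "dy": 0, "dz": 0, "fingers": 70}, {"wx": 0, "wy": 0, "wz": 0, "dx": 0, "dy": 0, "dz": 0, "fingers": 70}]}}

```text
t: 23.63
tool_pos: [0.5105, -0.2759, 0.0226]
orientation: [-2.232, -2.209, 0.001]
force: [1.0, -0.1, 1.1]
opening: 0.0673
```

```bash
python3 -c "
from h import *
to('navy',.02)"
```

```text
t 23.63 tcp [ 51.05 -27.59   2.26] cm; jawdir [ 1.    -0.01  -0.001] z [-0.001  0.    -1.   ] open 67.3 F [ 1.  -0.1  1.1] q [-0.58  0.26  1.72 -0.    1.17 -0.57]
navy delta cm [ 0.01 -0.05 -0.26]
```

Call:
{"op": "send_rows", "data": {"series": [{"wx": 0, "wy": 0, "wz": 0, "dx": 0, "dy": 0, "dz": -0.1, "fingers": 120}, {"wx": 0, "wy": 0, "wz": 0, "dx": 0, "dy": 0, "dz": 0, "fingers": 150}, {"wx": 0, "wy": 0, "wz": 0, "dx": 0, "dy": 0, "dz": 0, "fingers": 220}, {"wx": 0, "wy": 0, "wz": 0, "dx": 0, "dy": 0, "dz": 0, "fingers": 220}, {"wx": 0, "wy": 0, "wz": 0, "dx": 0, "dy": 0, "dz": 0, "fingers": 220}, {"wx": 0, "wy": 0, "wz": 0, "dx": 0, "dy": 0, "dz": 0, "fingers": 220}, {"wx": 0, "wy": 0, "wz": 0, "dx": 0, "dy": 0, "dz": 0, "fingers": 220}, {"wx": 0, "wy": 0, "wz": 0, "dx": 0, "dy": 0, "dz": 0, "fingers": 220}, {"wx": 0, "wy": 0, "wz": 0, "dx": 0, "dy": 0, "dz": 0, "fingers": 220}]}}

```text
t: 24.38
tool_pos: [0.5116, -0.2765, 0.0233]
orientation: [2.232, 2.209, -0.0]
force: [-0.6, 0.8, -0.3]
opening: 0.0334
```

```bash
python3 -c "
from h import *
to('navy',.02);to('pad1',.0375)"
```

```text
t 24.38 tcp [ 51.16 -27.65   2.33] cm; jawdir [ 1.    -0.01   0.001] z [ 0.001 -0.001 -1.   ] open 33.4 F [-0.6  0.8 -0.3] q [-0.58  0.26  1.72 -0.    1.16 -0.57]
navy delta cm [-0.1   0.01 -0.33]
t 24.38 tcp [ 51.16 -27.65   2.33] cm; jawdir [ 1.    -0.01   0.001] z [ 0.001 -0.001 -1.   ] open 33.4 F [-0.6  0.8 -0.3] q [-0.58  0.26  1.72 -0.    1.16 -0.57]
pad1 delta cm [14.17 36.    1.42]
```

Call:
{"op": "send_rows", "data": {"series": [{"wx": 0, "wy": 0, "wz": 0, "dx": 0, "dy": 0, "dz": 1, "fingers": 220}, {"wx": 0, "wy": 0, "wz": 0, "dx": 0, "dy": 0, "dz": 2, "fingers": 220}, {"wx": 0, "wy": 0, "wz": 0, "dx": 0, "dy": 0, "dz": 3, "fingers": 220}, {"wx": 0, "wy": 0, "wz": 0, "dx": 0, "dy": 0, "dz": 3, "fingers": 220}, {"wx": 0, "wy": 0, "wz": 0, "dx": 0, "dy": 0, "dz": 3, "fingers": 220}, {"wx": 0, "wy": 0, "wz": 0, "dx": 0.5, "dy": 1.3, "dz": 1, "fingers": 220}, {"wx": 0, "wy": 0, "wz": 0, "dx": 1.1, "dy": 2.8, "dz": 0, "fingers": 220}, {"wx": 0, "wy": 0, "wz": 0, "dx": 1.2, "dy": 3, "dz": 0, "fingers": 220}, {"wx": 0, "wy": 0, "wz": 0, "dx": 1.2, "dy": 3, "dz": 0, "fingers": 220}, {"wx": 0, "wy": 0, "wz": 0, "dx": 1.2, "dy": 3, "dz": 0, "fingers": 220}, {"wx": 0, "wy": 0, "wz": 0, "dx": 1.2, "dy": 3, "dz": 0, "fingers": 220}, {"wx": 0, "wy": 0, "wz": 0, "dx": 1.2, "dy": 3, "dz": 0, "fingers": 220}, {"wx": 0, "wy": 0, "wz": 0, "dx": 1.2, "dy": 3, "dz": 0, "fingers": 220}, {"wx": 0, "wy": 0, "wz": 0, "dx": 1.2, "dy": 3, "dz": 0, "fingers": 220}, {"wx": 0, "wy": 0, "wz": 0, "dx": 1.2, "dy": 3, "dz": 0, "fingers": 220}, {"wx": 0, "wy": 0, "wz": 0, "dx": 1.2, "dy": 3, "dz": 0, "fingers": 220}, {"wx": 0, "wy": 0, "wz": 0, "dx": 1, "dy": 2.3, "dz": 0, "fingers": 220}, {"wx": 0, "wy": 0, "wz": 0, "dx": 0.4, "dy": 1, "dz": 0, "fingers": 220}, {"wx": 0, "wy": 0, "wz": 0, "dx": 0, "dy": 0, "dz": 0, "fingers": 220}, {"wx": 0, "wy": 0, "wz": 0, "dx": 0, "dy": 0, "dz": 0, "fingers": 220}]}}

```text
t: 26.05
tool_pos: [0.6484, 0.0963, 0.1624]
orientation: [-2.234, -2.208, -0.003]
force: [-0.2, -0.7, -1.0]
opening: 0.0338
```

```bash
python3 -c "
from h import *
to('pad1',.0385)"
```

```text
t 26.05 tcp [64.84  9.63 16.24] cm; jawdir [ 1.    -0.012  0.001] z [ 0.001  0.002 -1.   ] open 33.8 F [-0.2 -0.7 -1. ] q [0.07 0.31 1.39 0.   1.45 0.08]
pad1 delta cm [  0.49  -1.28 -12.39]
```

Call:
{"op": "send_rows", "data": {"series": [{"wx": 0, "wy": 0, "wz": 0, "dx": 0.3, "dy": -0.3, "dz": -1, "fingers": 220}, {"wx": 0, "wy": 0, "wz": 0, "dx": 0, "dy": 0, "dz": -2, "fingers": 220}, {"wx": 0, "wy": 0, "wz": 0, "dx": 0, "dy": 0, "dz": -2, "fingers": 220}, {"wx": 0, "wy": 0, "wz": 0, "dx": 0, "dy": 0, "dz": -1, "fingers": 220}, {"wx": 0, "wy": 0, "wz": 0, "dx": 0, "dy": 0, "dz": 0, "fingers": 220}, {"wx": 0, "wy": 0, "wz": 0, "dx": 0, "dy": 0, "dz": 0, "fingers": 220}]}}

```text
t: 26.55
tool_pos: [0.6502, 0.0845, 0.0987]
orientation: [2.242, 2.2, -0.0]
force: [-0.1, 0.2, -0.7]
opening: 0.0336
```

```bash
python3 -c "
from h import *
to('pad1',.0385)"
```

```text
t 26.55 tcp [65.02  8.45  9.87] cm; jawdir [ 1.    -0.019  0.   ] z [ 0. -0. -1.] open 33.6 F [-0.1  0.2 -0.7] q [ 0.05  0.36  1.45 -0.    1.34  0.07]
pad1 delta cm [ 0.31 -0.1  -6.02]
```

Call:
{"op": "send_rows", "data": {"series": [{"wx": 0, "wy": 0, "wz": 0, "dx": 0.2, "dy": 0, "dz": -1, "fingers": 220}, {"wx": 0, "wy": 0, "wz": 0, "dx": 0, "dy": 0, "dz": -1.2, "fingers": 220}, {"wx": 0, "wy": 0, "wz": 0, "dx": 0, "dy": 0, "dz": -1.2, "fingers": 220}, {"wx": 0, "wy": 0, "wz": 0, "dx": 0, "dy": 0, "dz": -0.9, "fingers": 220}, {"wx": 0, "wy": 0, "wz": 0, "dx": 0, "dy": 0, "dz": 0, "fingers": 220}, {"wx": 0, "wy": 0, "wz": 0, "dx": 0, "dy": 0, "dz": 0, "fingers": 220}]}}

```text
t: 27.05
tool_pos: [0.6536, 0.0825, 0.0536]
orientation: [2.243, 2.196, 0.003]
force: [0.5, 0.5, 0.1]
opening: 0.0332
```

```bash
python3 -c "
from h import *
to('pad1',.0385)"
```

```text
t 27.05 tcp [65.36  8.25  5.36] cm; jawdir [ 1.    -0.021  0.003] z [ 0.003 -0.001 -1.   ] open 33.2 F [0.5 0.5 0.1] q [ 0.05  0.41  1.47 -0.    1.26  0.07]
pad1 delta cm [-0.03  0.1  -1.51]
```

Call:
{"op": "send_rows", "data": {"series": [{"wx": 0, "wy": 0.003, "wz": 0, "dx": 0, "dy": 0.1, "dz": -0.6, "fingers": 220}, {"wx": 0, "wy": 0, "wz": 0, "dx": 0, "dy": 0, "dz": -0.5, "fingers": 220}, {"wx": 0, "wy": 0, "wz": 0, "dx": 0, "dy": 0, "dz": -0.2, "fingers": 220}, {"wx": 0, "wy": 0, "wz": 0, "dx": 0, "dy": 0, "dz": 0, "fingers": 220}, {"wx": 0, "wy": 0, "wz": 0, "dx": 0, "dy": 0, "dz": 0, "fingers": 220}]}}

```text
t: 27.47
tool_pos: [0.6541, 0.0843, 0.0399]
orientation: [2.243, 2.198, 0.001]
force: [-1.0, -0.5, -0.2]
opening: 0.0338
```

```bash
python3 -c "
from h import *
to('pad1',.0385)"
```

```text
t 27.47 tcp [65.41  8.43  3.99] cm; jawdir [ 1.    -0.02   0.001] z [ 0.001 -0.    -1.   ] open 33.8 F [-1.  -0.5 -0.2] q [ 0.05  0.43  1.47 -0.    1.24  0.07]
pad1 delta cm [-0.08 -0.08 -0.14]
```

Call:
{"op": "send_rows", "data": {"series": [{"wx": 0, "wy": 0, "wz": 0, "dx": -0.1, "dy": -0.1, "dz": -0.2, "fingers": 220}, {"wx": 0, "wy": 0, "wz": 0, "dx": 0, "dy": 0, "dz": 0, "fingers": 220}, {"wx": 0, "wy": 0, "wz": 0, "dx": 0, "dy": 0, "dz": 0, "fingers": 220}]}}

```text
t: 27.72
tool_pos: [0.6536, 0.0833, 0.0386]
orientation: [2.242, 2.198, 0.002]
force: [0.4, -1.0, 0.1]
opening: 0.0334
```

```bash
python3 -c "
from h import *
to('pad1',.0385)"
```

```text
t 27.72 tcp [65.36  8.33  3.86] cm; jawdir [ 1.    -0.02   0.002] z [ 0.002 -0.    -1.   ] open 33.4 F [ 0.4 -1.   0.1] q [ 0.05  0.43  1.48 -0.    1.24  0.07]
pad1 delta cm [-0.03  0.02 -0.01]
```

Release, rise and back off toward the base (out of the top camera's view).

Call:
{"op": "send_rows", "data": {"series": [{"wx": 0, "wy": 0, "wz": 0, "dx": 0, "dy": 0, "dz": 0, "fingers": 150}, {"wx": 0, "wy": 0, "wz": 0, "dx": 0, "dy": 0, "dz": 0, "fingers": 100}, {"wx": 0, "wy": 0, "wz": 0, "dx": 0, "dy": 0, "dz": 0, "fingers": 70}, {"wx": 0, "wy": 0, "wz": 0, "dx": 0, "dy": 0, "dz": 0, "fingers": 70}, {"wx": 0, "wy": 0, "wz": 0, "dx": 0, "dy": 0, "dz": 0, "fingers": 70}, {"wx": 0, "wy": 0, "wz": 0, "dx": 0, "dy": 0, "dz": 1, "fingers": 70}, {"wx": 0, "wy": 0, "wz": 0, "dx": 0, "dy": 0, "dz": 2, "fingers": 70}, {"wx": 0, "wy": 0, "wz": 0, "dx": 0, "dy": 0, "dz": 3, "fingers": 70}, {"wx": 0, "wy": 0, "wz": 0, "dx": 0, "dy": 0, "dz": 3, "fingers": 70}, {"wx": 0, "wy": 0, "wz": 0, "dx": 0, "dy": 0, "dz": 3, "fingers": 70}, {"wx": 0, "wy": 0, "wz": 0, "dx": -1, "dy": 2, "dz": 1, "fingers": 70}, {"wx": 0, "wy": 0, "wz": 0, "dx": -2, "dy": 3, "dz": 0, "fingers": 70}, {"wx": 0, "wy": 0, "wz": 0, "dx": -2, "dy": 3, "dz": 0, "fingers": 70}, {"wx": 0, "wy": 0, "wz": 0, "dx": -2, "dy": 3, "dz": 0, "fingers": 70}, {"wx": 0, "wy": 0, "wz": 0, "dx": -2, "dy": 3, "dz": 0, "fingers": 70}, {"wx": 0, "wy": 0, "wz": 0, "dx": -2, "dy": 3, "dz": 0, "fingers": 70}, {"wx": 0, "wy": 0, "wz": 0, "dx": -2, "dy": 3, "dz": 0, "fingers": 70}, {"wx": 0, "wy": 0, "wz": 0, "dx": -1, "dy": 1.5, "dz": 0, "fingers": 70}, {"wx": 0, "wy": 0, "wz": 0, "dx": 0, "dy": 0, "dz": 0, "fingers": 70}, {"wx": 0, "wy": 0, "wz": 0, "dx": 0, "dy": 0, "dz": 0, "fingers": 70}]}}

```text
t: 29.38
tool_pos: [0.5074, 0.3053, 0.1906]
orientation: [2.243, 2.189, 0.023]
force: [0.1, -0.3, -1.1]
opening: 0.0675
```

```bash
python3 -c "
from h import *
st()
im=robot.read_camera('top'); cv2.imwrite('pics/t9.png',im[:,:,::-1]); cv2.imwrite('pics/t9c.png',cv2.resize(im[145:275,260:410,::-1],None,fx=4,fy=4,interpolation=cv2.INTER_CUBIC))
im=robot.read_camera('scene'); cv2.imwrite('pics/s9.png',cv2.resize(im[120:300,230:450,::-1],None,fx=3,fy=3,interpolation=cv2.INTER_CUBIC))"
```

```text
t 29.38 tcp [50.74 30.53 19.06] cm; jawdir [ 1.    -0.024  0.016] z [ 0.016  0.005 -1.   ] open 67.5 F [ 0.1 -0.3 -1.1] q [ 0.46  0.11  1.56 -0.    1.45  0.48]
```

View pics/t9c.png

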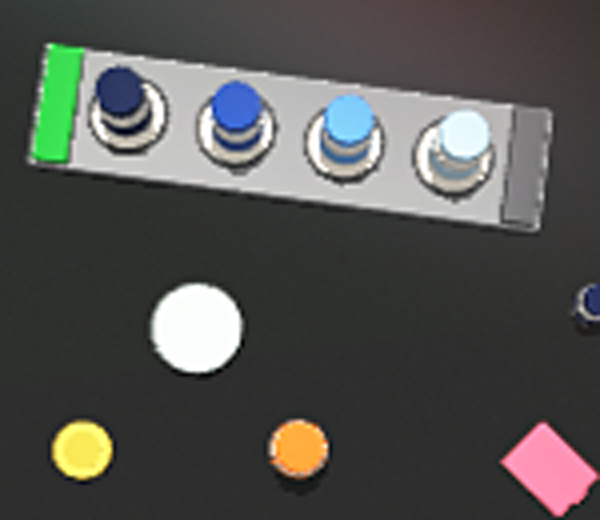

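View pics/s9.png

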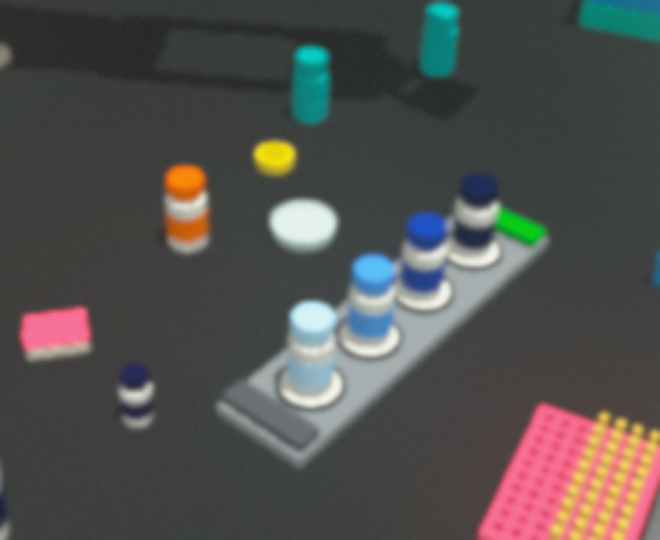

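```bash
python3 -c "
from h import *
Q=dict(navy=(120,91),royal=(236,106),sky=(350,119),pale=(465,134))
p=[(.6503,.083),(.6418,.0136),(.6334,-.0557),(.6248,-.1251)]
for (n,(x,y)),q in zip(Q.items(),p):
    w=pix2world('top',260+x/4-.4,145+y/4-.4,.083); print(n,((w[:2]-q)*1000).round(1))
"
```

```text
navy [-0.8 -0.8]
royal [-0.8 -1.7]
sky [ 0.4 -1.1]
pale [ 0.5 -0.7]
```

All four are within about 2 mm of their pad centres, and the gripper is clear. I'm handing the job in.

```bash
python3 -c "
from h import *
print(robot.close_job())"
```

```text
the job is handed in; nothing more can be done
None
```

The four blue-capped bottles now stand on the strip in shade order. The green bar is beside pad_1, so navy is on pad_1, royal on pad_2, sky on pad_3 and pale on pad_4. I handed the job in at about 29.5 s of the 96 s allowed.

- **Placement:** the final top picture puts each cap within about 2 mm of its pad centre. In the final top and scene pictures all four look upright. I judged tilt by eye and did not measure it.
- **Orange bottle:** it was never touched and looks unmoved in the last pictures; I did not compute its final offset.
- **Clearance:** the gripper was open and away from everything at the end.
- **Camera disagreement:** the top and wrist cameras differed by about 3 mm in x. I shifted the targets towards the wrist camera's readings. The last placement check compares bottles and pads in the same top picture, so that offset largely cancels.

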